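# Quarter-turn the cover nuts in order

### The job

Take the blue-handled socket key out of its grey stand and use it to turn the three clamp nuts on the rim of the small vessel's cover, each clockwise by exactly one quarter turn: first the nut beside the red dot, then the others in clockwise order around the rim seen from above. Feel the socket onto each brass square with light pressure instead of forcing it, touch the vessel only with the key, and stand the key back in its stand. Leave the beaker and the round tin where they are.

Things in the scene. Friction and masses are not known exactly. Their poses are not given: they have to be found in the camera images.
- key: Loose socket key, 97 mm tall, 0.12 kg, upright in the stand. Origin: centre of its underside, the mouth of its socket; z up the key. Bottom: square steel socket 24.5 mm outside, 18 mm tall, sides parallel to the key's x and y; hole 17.5 mm square, 11 mm deep, open downward. Above it a shank 14 mm thick with a 20 mm collar at 48 to 52 mm, then the blue grip.
- key_grip (a point): Middle of the key's flat blue grip, on its axis 74 mm above the socket's mouth; axes as the key's. The grip is 36 mm wide along x, 16 mm thick along y (close the fingers along y) and 46 mm tall (51 to 97 mm above the mouth).
- stand: Fixed grey block 76 x 76 x 34 mm with one round hole 40 mm in diameter, 22 mm deep, in the middle of its top; the key stands in it on the hole's floor. Origin: centre of its underside. A pump hose hangs between stand and vessel, from 0.56 m ahead of the robot's base and from 0.16 m up: carry the key past on the robot's side of it.
- stand_floor (a point): Centre of the floor of the stand's hole, 12 mm above the stand's underside and 22 mm below its top: where the key's origin belongs.
- vessel: Fixed low round metal vessel, 172 mm in diameter, cover top 46 mm high, a low port in its middle up to 64 mm. Origin: centre of the underside; z up. Three alike clamp nuts stand on the cover 58 mm from its axis, 120 degrees apart: nut_a in the vessel's +x direction with a red dot just inside it, then nut_b and nut_c, clockwise seen from above.
- nut_a_top (a point): Middle of the top of the brass square of the nut beside the red dot, 68 mm above the bench; turns with the nut, its x along the nut's white pointer. Each nut: dark round collar 36 mm in diameter, top 52 mm above the bench; out of it a brass square 16 mm across flats, 16 mm tall, its top 2 mm tapering to 14.5 mm square.
- nut_b_top (a point): The same point of the second nut. On every nut the square's sides are off the pointer's direction by an unknown angle of up to 40 degrees either way, different for each nut and not measured: the point does not show it, it must be felt (or seen). A socket that matches within about 5 degrees drops over the square until its roof meets the top, mouth 5 mm above the collar.
- nut_c_top (a point): The same point of the third nut. On every nut the square is sprung: pressed from above it gives up to 5 mm, starting at about 2 N and rising 1.4 N per mm, then it is hard. A socket that does not match rests on the square's taper or top and pushes it down; turned slowly with light pressure it snaps over when it matches.
- nut_a (a joint): Rotation of the nut beside the red dot, rad: 0 at the start, growing clockwise seen from above; a quarter turn is 1.571. It resists with about 0.07 N m, stays where it is left and stops at -0.35 and 2.6. The socket has about 5 degrees of play each way on the square.
- nut_b (a joint): The same for the second nut.
- nut_c (a joint): The same for the third nut.
- beaker_100: Loose clear beaker, 59 x 53 x 70 mm, a bystander. Origin: centre of its underside.
- o_ring_tin: Loose white round tin, 52 mm in diameter, 26 mm high, a bystander. Origin: centre of its underside.
Things that resemble listed ones, but are neither listed nor needed, are in the scene too. What is shaped like the vessel but turquoise is not meant.

How it is judged:
On the way, in this order (a step that is already met when the one before it is completed fails the run):
1. the key is lifted out of its stand (z of key in the frame of stand_floor above 0.04 m), for 0.1 s.
2. the nut beside the red dot is turned a quarter turn, the other two still unturned (value of joint nut_a between 1.36 and 1.78 rad and value of joint each of nut_b, nut_c below 0.2 rad), for 0.2 s.
3. the second nut is turned a quarter turn, the third still unturned (value of joint nut_b between 1.36 and 1.78 rad and value of joint nut_c below 0.2 rad), for 0.2 s.
4. the third nut is turned a quarter turn (value of joint nut_c between 1.36 and 1.78 rad), for 0.2 s.
At the end, for the whole second after the job is handed in: All three nuts stand a quarter turn (90 degrees, within 12) clockwise from their start, and the key stands upright at rest on the floor of the stand's hole (within 4 mm in height and 8 mm of its middle, tilted less than 0.1 rad) (all of step 4 and value of joint nut_a between 1.36 and 1.78 rad and value of joint nut_b between 1.36 and 1.78 rad and horizontal distance between key and stand_floor below 0.008 m and z of key in the frame of stand_floor below 0.004 m and angle between key's own z axis and vertical below 0.1 rad and linear speed of key below 0.02 m/s); the robot touches nothing.
It fails at once if the key is forced against the vessel or its nuts with more than 35 N (contact force between key and vessel above 35 N).
It fails at once if the arm or its fingers touch the vessel or its nuts (more than 2 N) (contact force between any of the fingers, the arm and vessel above 2 N).
It fails at once if a nut is turned more than 115 degrees (value of joint any of nut_a, nut_b, nut_c above 2 rad).
It fails at once if the beaker or the round tin is pushed more than 2 cm (distance of any of beaker_100, o_ring_tin from where it was at the start of the episode above 0.02 m).
It also fails if it takes over 72 s, if anything falls off the work surface, if the arm or the gripper's body presses on something with over 40 N, if the wrist force passes 120 N, or if a joint passes its speed limit or range.

### The arm

A 6-joint arm with a two-finger parallel gripper is mounted at the origin on a cart in front of the work surface, level with it; the furniture and walls round the work are solid. World frame = base frame: x ahead of the robot, y to its left, z up, the work surface at z = 0. Lengths are in m, angles in rad, forces in N, time in s.
With the tool pointing down it reaches from about 0.375 to 0.925 m from the base axis. Payload 5.7 kg.
Tool frame: the origin (TCP) lies on the centre line of the jaws, within the pads' length; the fingertips stand 11 mm ahead of it and the grasp point (between the pads) lies 8 mm behind it; z points along the fingers, y is the direction in which the jaws open and shut (so a half turn about z gives the same grasp; the last joint's range is limited). The gripper opens to 88 mm and grips with 3 to 60 N. Pads are 20 mm wide; open, the fingers measure 115 mm over their backs; the gripper's body (75 mm by 178 mm) begins 61 mm behind the grasp point.
Start: joints at [1.077, 0.359, 1.51, -0, 1.272, -0.115], TCP at [0.222, 0.557, 0.234] pointing down, gripper open.
Joint ranges: [-2.97, 2.97], [-1.01, 2.36], [0.21, 2.38], [-0.96, 4.11], [0.2, 2.71], [-2.98, 2.98]. Speed limits (rad/s): [2.39, 2.39, 3.14, 3.14, 3.14, 3.14].

### API

Orientations are given as a 3x3 rotation matrix whose columns are the frame's x, y, z axes.
In Python, from rig import telemetry, viewer, robot gives the robot as it stands.
- The arm moves only by the tool apply_moves, never from a script. Its arguments are lists of equal length, an entry for each row: "delta_pos": the shift along the tool's x, y, z in mm, a list of three; "dr": the turn, a rotation vector about the tool's x, y, z in degrees, a list of three; "fingers": the opening, from 0 (shut) to 1 (fully open). In form: {"delta_pos": [[x, y, z], ...], "dr": [[wx, wy, wz], ...], "fingers": [fingers, ...]}. A call has 1 to 20 rows; each row shifts and turns the pose as measured when the row begins, along the tool's axes as they then stand; what a row does not reach is not made up. A row lasts 1/10 s, in which the tool goes at most 50 mm and 8.59 degrees, less where a joint would pass 70% of its speed; a pose out of reach is approached as far as the arm can. A call with a gripper value outside its range is refused whole. The fingers move at their own pace and stop on an object; the grip force is fixed at half the most. Time passes only in rows, so rows that do not move let the fingers close. It gives the time, the measured TCP pose, the force and the opening at its end, in the units of the state.
- telemetry.get_state(): the state, without advancing time (a new reading comes with each control period).
- viewer.camera(name): name is "scene" or "top"; returns (picture, depth): 384x512x3 uint8, red, green, blue; 384x512 float32, m along the optical axis (not along the pixel's ray), 0 where there is no reading.
- viewer.camera_model(name): a dict with "K" (3x3 intrinsics, pixels), "R" (3x3) and "t" (3): a world point X has camera coordinates R X + t. Camera axes: x right, y down, z forward; pixel columns grow to the right and rows downward; lengths in m; the calibration is good to about 2 mm. A picture is of the moment at which its call begins. camera_model takes no time and is no camera call.
- robot.finish_job(): hands the job in, once; it reports no verdict.
The state is a dict: "clock": time; "joints": joint angles; "joint_velocities": joint speeds; "effort": joint torques, N m; "tool_pos": TCP position; "eef_rot": TCP orientation; "ft_force": force on the tool from outside, world axes, zero at the start; "ft_torque": the same for the moment, N m; "finger_gap": opening from 0.0 (shut) to 1.0 (fully open).
Only numpy, scipy, OpenCV 4.12 (cv2) and the standard library are available. Lean on these libraries where they do the work, as an engineer would, in place of code of your own. Each camera call takes 0.05 s, during which the arm holds its last target.

## Working session

There is one attempt and no reset: what is moved stays moved. The work goes in short steps, Python scripts to look and compute and a tool call to move; the robot and the scene stay as the last step left them, time stands still between calls to the robot, and variables do not carry over. Pictures are saved under pics/ and viewed, and the job is handed in when it is done.

Besides the shell and the picture viewer there is one more tool, called after "Call:" as name(argument=value, ...), one argument or row to a line, values as JSON. apply_moves: Moves the arm, as the interface text tells. Its arguments: {"type":"object","properties":{"delta_pos":{"type":"array","items":{"type":"array","items":{"type":"number"}}},"dr":{"type":"array","items":{"type":"array","items":{"type":"number"}}},"fingers":{"type":"array","items":{"type":"number"}}},"required":["delta_pos","dr","fingers"]}

```bash
ls; mkdir -p pics
python3 - <<'E'
from rig import telemetry, viewer, robot
import cv2,numpy as np
s=telemetry.get_state(); print(s)
for n in ("scene","top"):
    p,d=viewer.camera(n); m=viewer.camera_model(n); print(n,m)
    np.savez(f"pics/{n}0.npz",p=p,d=d,**m)
    cv2.imwrite(f"pics/{n}0.png",p[:,:,::-1])
E
```

```text
pics
{'clock': 0.0, 'joints': array([ 1.07687450e+00,  3.59479731e-01,  1.51142620e+00,  2.73279476e-05,
        1.27249459e+00, -1.15096114e-01]), 'joint_velocities': array([-0.00167236, -0.0013156 ,  0.00094273,  0.00053865, -0.00089353,
        0.00220137]), 'effort': array([ 1.38938023e-03, -5.15361249e+01, -2.70727712e+01,  6.77267066e-02,
        3.49137804e-02, -1.39702288e-04]), 'tool_pos': array([0.22157545, 0.55687026, 0.232827  ]), 'eef_rot': array([[-9.29096481e-01,  3.69836389e-01, -8.80078351e-04],
       [ 3.69837362e-01,  9.29095168e-01, -1.57940963e-03],
       [ 2.33553391e-04, -1.79290978e-03, -9.99998365e-01]]), 'ft_force': array([-0.24649365,  1.03353365,  0.21532639]), 'ft_torque': array([-0.00324797,  0.00240936,  0.01959473]), 'finger_gap': 1.001099202239383}
scene {'K': array([[485.96615993,   0.        , 254.85224506],
       [  0.        , 485.96615993, 200.29833063],
       [  0.        ,   0.        ,   1.        ]]), 'R': array([[-0.59810824, -0.80141243, -0.00215535],
       [-0.44161402,  0.33182623, -0.83358767],
       [ 0.66876273, -0.49762382, -0.55238297]]), 't': array([0.14330449, 0.34903218, 1.80986631])}
top {'K': array([[470.44395486,   0.        , 265.19873195],
       [  0.        , 470.44395486, 195.67664055],
       [  0.        ,   0.        ,   1.        ]]), 'R': array([[ 0.23334748, -0.97237377,  0.00618109],
       [-0.8439758 , -0.20568387, -0.49537762],
       [ 0.48296356,  0.11037843, -0.86865575]]), 't': array([-0.30877835,  0.4304073 ,  1.84866708])}
```

View pics/scene0.png

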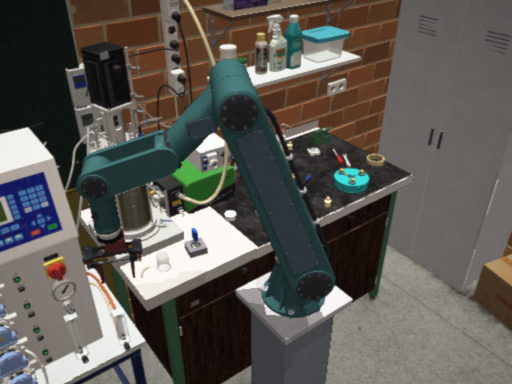

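View pics/top0.png

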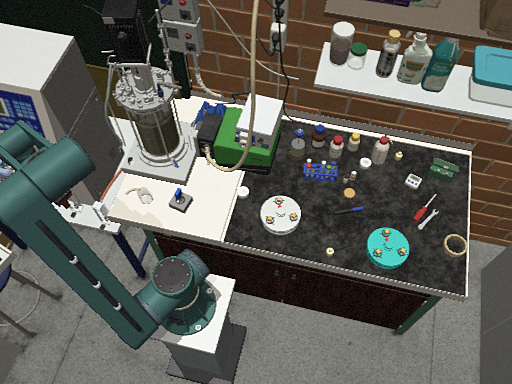

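Scene view: the blue key in its grey stand is at about (195,240), and the arm hides the white vessel. Top view: key and stand are at (180,198), the white/metal vessel at (280,214), and the turquoise decoy at (388,247). Next I'll crop closer.

Run:
```python
import cv2,numpy as np
a=np.load('pics/top0.npz')['p'][:,:,::-1]; b=np.load('pics/scene0.npz')['p'][:,:,::-1]
f=lambda im,x,y,w,h,s:cv2.resize(im[y:y+h,x:x+w],None,fx=s,fy=s,interpolation=cv2.INTER_CUBIC)
A=f(a,235,180,90,70,8)
cv2.imwrite('pics/c1.png',A)
B=np.hstack([f(a,110,170,100,60,4),f(b,150,200,100,60,4)])
cv2.imwrite('pics/c2.png',B)
```

```text
(no output)
```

View pics/c1.png

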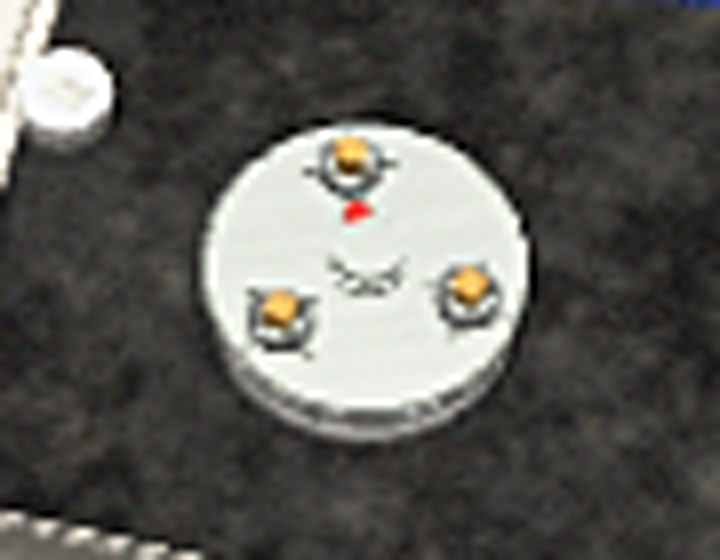

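View pics/c2.png

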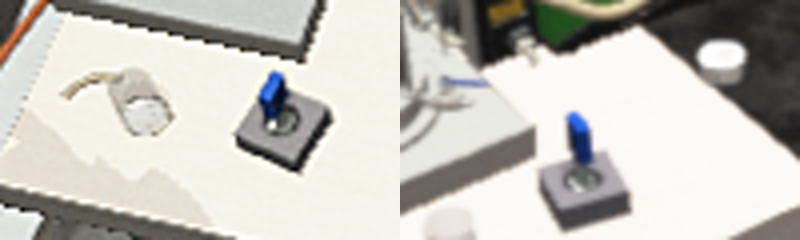

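Candidates in the top view:
- **Vessel:** the white one at (280,214), or the turquoise one at (388,247), which is the decoy. I choose the white one, whose red dot sits at the far nut (279,200).
- **Key:** the blue grip at (178,193) in its grey stand, or the blue pen-like tool at (348,210), which isn't in a stand. I choose the one in the stand.
- **Tin and beaker:** the tin is at (243,192) and the beaker at (146,198).

Now I'll measure them.

```bash
cat > h.py <<'E'
import numpy as np,cv2
def load(f):
    return dict(np.load(f))
def ray(m,uv,z):
    uv=np.atleast_2d(np.asarray(uv,float)); d=np.c_[uv,np.ones(len(uv))]@np.linalg.inv(m['K']).T@m['R']
    c=-m['R'].T@m['t']; return c+d*((z-c[2])/d[:,2])[:,None]
def cloud(m):
    h,w=m['d'].shape; u,v=np.meshgrid(np.arange(w),np.arange(h)); d=m['d']
    p=np.stack([u*d,v*d,d],-1)@np.linalg.inv(m['K']).T
    return (p-m['t'])@m['R']
def proj(m,X):
    c=np.atleast_2d(X)@m['R'].T+m['t']; q=c@m['K'].T; return q[:,:2]/q[:,2:]
E
python3 - <<'E'
from h import *
for n in('top','scene'):
    m=load(f'pics/{n}0.npz'); C=cloud(m); p=m['p'].astype(int); hsv=cv2.cvtColor(m['p'],cv2.COLOR_RGB2HSV)
    h,s,v=[hsv[...,i].astype(int) for i in range(3)]
    # blue grip
    x0,x1,y0,y1=(165,195,180,210) if n=='top' else (185,205,222,255)
    W=np.zeros(h.shape,bool);W[y0:y1,x0:x1]=1
    b=W&(h>100)&(h<130)&(s>130)
    P=C[b]; print(n,'grip n',b.sum(),'uv',np.argwhere(b).mean(0)[::-1],'med',np.median(P,0),'min',P.min(0),'max',P.max(0))
    if n=='top': W=np.zeros(h.shape,bool);W[180:220,160:200]=1
    else: W=np.zeros(h.shape,bool);W[225:262,175:215]=1
    st=W&(np.abs(C[...,2]-0.034)<.004); P=C[st]; print('stand top',st.sum(),P.mean(0),P.min(0),P.max(0))
    r=cv2.minAreaRect((P[:,:2]*1000).astype(np.float32)); print(r)
    print('bench z',np.median(C[190:205,120:130,2]) if n=='top' else '')
m=load('pics/top0.npz');C=cloud(m);hsv=cv2.cvtColor(m['p'],cv2.COLOR_RGB2HSV).astype(int)
W=np.zeros(hsv.shape[:2],bool);W[190:240,255:305]=1
cov=W&(hsv[...,2]>120)&(hsv[...,1]<60)&(C[...,2]>.036)&(C[...,2]<.056); P=C[cov];print('cover',len(P),np.median(P,0))
(cx,cy),r=cv2.minEnclosingCircle((P[:,:2]*1000).astype(np.float32));print(cx,cy,r)
g=(cov*255).astype(np.uint8);c=max(cv2.findContours(g,0,2)[0],key=cv2.contourArea)[:,0]
X=ray(m,c,0.046)[:,:2]; A=np.c_[2*X,np.ones(len(X))];q=np.linalg.lstsq(A,(X**2).sum(1),rcond=None)[0];print('circ',q[:2],np.sqrt(q[2]+q[0]**2+q[1]**2))
br=W&(hsv[...,0]>8)&(hsv[...,0]<28)&(hsv[...,1]>120)
k,l,st,ce=cv2.connectedComponentsWithStats(br.astype(np.uint8))
for i in range(1,k):
    if st[i,4]>5:
        print(ce[i],st[i,4],ray(m,ce[i],.064)[0],np.median(C[l==i],0),C[l==i][:,2].max())
rd=W&((hsv[...,0]<6)|(hsv[...,0]>174))&(hsv[...,1]>150);uv=np.argwhere(rd).mean(0)[::-1];print('red',uv,ray(m,uv,.047))
for nm,(a,b_,c_,d_) in dict(tin=(235,252,183,202),beak=(130,160,185,212)).items():
    Q=C[c_:d_,a:b_].reshape(-1,3);Q=Q[Q[:,2]>.008];print(nm,len(Q),Q.mean(0),Q.min(0),Q.max(0))
E
```

```text
top grip n 50 uv [177.74 193.18] med [0.41883724 0.16049127 0.1087129 ] min [0.40514207 0.15404125 0.07599975] max [0.44376516 0.17255594 0.12573276]
stand top 86 [0.43531637 0.17361537 0.03479378] [0.38210549 0.12311056 0.03009883] [0.52942323 0.26891282 0.03799824]
((457.24652099609375, 183.35862731933594), (172.02540588378906, 102.51445770263672), 27.907629013061523)
bench z 0.010204036533589797
scene grip n 44 uv [194.54545455 234.04545455] med [0.41449703 0.16864964 0.10841905] min [0.40548245 0.16082663 0.07091564] max [0.4349225  0.17541583 0.12124984]
stand top 79 [0.42970601 0.17552827 0.03450746] [0.37876836 0.12742891 0.03021511] [0.51761623 0.21642944 0.03791169]
((448.4205627441406, 170.19662475585938), (142.11410522460938, 85.90829467773438), 3.2707762718200684)
bench z 
cover 933 [ 0.45847634 -0.27717859  0.04593103]
464.0230712890625 -273.45098876953125 88.75391387939453
circ [ 0.46269905 -0.27285132] 0.08449382547329418
[278.23076923 199.07692308] 13 [ 0.51624304 -0.25065466  0.064     ] [ 0.51479799 -0.25041207  0.06709896] 0.07901844147098509
[293.28571429 215.5       ] 14 [ 0.45405746 -0.32950577  0.064     ] [ 0.45295184 -0.32913354  0.06524097] 0.07363842035233495
[269.5 218.5] 14 [ 0.41669647 -0.23565419  0.064     ] [ 0.4158412  -0.23580537  0.06472594] 0.07183457698014932
red [280.8 203.8] [[ 0.5055657  -0.26491477  0.047     ]]
tin 139 [ 0.5283251  -0.08741607  0.04773734] [-0.45753283 -0.4157731   0.00807613] [ 0.58557496 -0.03864101  1.82097801]
beak 558 [0.40258719 0.32122144 0.03448156] [-0.45753283 -0.4157731   0.00802089] [0.4907972  0.41293532 1.82097801]
```

Run:
```python
from h import *
a=load('pics/top0.npz')['p'][:,:,::-1]; b=load('pics/scene0.npz')['p'][:,:,::-1]
f=lambda im,x,y,w,h,s:cv2.resize(im[y:y+h,x:x+w],None,fx=s,fy=s,interpolation=cv2.INTER_LANCZOS4)
cv2.imwrite('pics/c3.png',np.hstack([f(a,165,183,30,34,13),f(b,180,222,30,34,13)]))
```

```text
(no output)
```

View pics/c3.png

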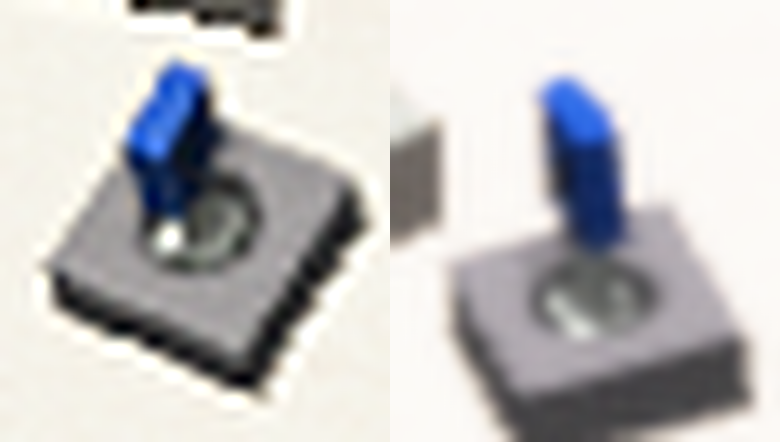

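Run:
```python
from h import *
for n,x,y,off in(('top',165,183,0),('scene',180,222,390)):
    m=load(f'pics/{n}0.npz');p=cv2.resize(m['p'][y:y+34,x:x+30],None,fx=13,fy=13,interpolation=cv2.INTER_CUBIC)
    hsv=cv2.cvtColor(p,cv2.COLOR_RGB2HSV).astype(int)
    k=(hsv[...,0]>100)&(hsv[...,0]<130)&(hsv[...,1]>120)&(hsv[...,2]>150)
    uv=np.argwhere(k)[:,::-1]; U=(uv+.5)/13-.5+[x,y]
    X=ray(m,U,.109)[:,:2]*1000
    c=X.mean(0);w,v=np.linalg.eigh(np.cov(X.T));print(n,len(X),c,'len,wid',np.sqrt(12*w)[::-1],'ang',np.degrees(np.arctan2(v[1,1],v[0,1])),cv2.minAreaRect(X.astype(np.float32)))
    g=(hsv[...,2]<110)&(hsv[...,1]>120)
    cs=[(48,265),(255,362),(360,203)] if n=='top' else [(455-off,268),(740-off,338),(665-off,205),(525-off,392)]
    S=ray(m,(np.array(cs)+.5)/13-.5+[x,y],.034)[:,:2]*1000;print('corners',S.round(1).tolist())
    hol=np.array([(200,225)] if n=='top' else [(598-off,295)])
    print('hole c',ray(m,(hol+.5)/13-.5+[x,y],.034)[:,:2]*1000)
```

```text
top 3558 [427.88841424 166.42874135] len,wid [32.77014327 13.04980469] ang 174.01623293042286 ((428.1822509765625, 166.54017639160156), (14.210923194885254, 33.91651153564453), 83.06707763671875)
corners [[401.5, 210.7], [383.0, 132.2], [448.7, 117.1]]
hole c [[427.98801124 166.44601618]]
scene 2587 [432.1559289  162.19777775] len,wid [31.66070324 12.54319679] ang 171.83631335455502 ((431.85296630859375, 162.37393188476562), (14.482495307922363, 36.74288558959961), 85.89497375488281)
corners [[474.7, 188.2], [390.1, 134.3], [462.4, 117.6], [407.6, 201.8]]
hole c [[435.44257302 158.83586509]]
```

```bash
cat >> h.py <<'E'
def togo(target,yaw=None):
    from rig import telemetry
    s=telemetry.get_state();R=s['eef_rot'];d=R.T@(np.array(target)-s['tool_pos'])*1000
    y=np.degrees(np.arctan2(R[1,0],R[0,0]))
    print('t',s['clock'],'pos',s['tool_pos'].round(4),'yaw',round(y,1),'delta',d.round(1),'cw dyaw',None if yaw is None else round((y-yaw+180)%360-180,1),'F',s['ft_force'].round(2),'T',s['ft_torque'].round(3),'gap',round(s['finger_gap'],3),'q6',round(s['joints'][5],3))
E
python3 -c "
from h import *
togo([.43,.164,.2],173)
m=load('pics/top0.npz')
print(ray(m,[[146,198],[193,155],[243,192]],.03))"
```

```text
t 0.1 pos [0.2216 0.5569 0.2329] yaw 158.3 delta [-338.9 -288.    33.3] cw dyaw -14.7 F [-0.19  0.11 -0.35] T [-0.044  0.04  -0.049] gap 0.999 q6 -0.115
[[ 0.40375838  0.31430792  0.03      ]
 [ 0.66917911  0.18512252  0.03      ]
 [ 0.53321247 -0.08893466  0.03      ]]
```

Call:
apply_moves(
  delta_pos=[
    [-33,-28,-2],
    [-33,-28,0],
    [-33,-28,0],
    [-33,-28,0],
    [-33,-28,0],
    [-33,-28,0],
    [-33,-28,0],
    [-33,-28,0],
  ],
  dr=[
    [0,0,0],
    [0,0,0],
    [0,0,0],
    [0,0,0],
    [0,0,0],
    [0,0,0],
    [0,0,0],
    [0,0,0],
  ],
  fingers=[1,1,1,1,1,1,1,1],
)

```text
clock: 0.9
tool_pos: [0.3862, 0.2449, 0.2321]
eef_rot: [[-0.933, 0.361, -0.003], [0.361, 0.933, -0.002], [0.002, -0.003, -1.0]]
ft_force: [0.6, 0.1, 0.3]
finger_gap: 1.0
```

```bash
python3 -c "
from h import *
togo([.43,.164,.2],173)"
```

```text
t 0.9 pos [0.3862 0.2449 0.2321] yaw 158.9 delta [-70.1 -59.6  32.1] cw dyaw -14.1 F [0.61 0.1  0.28] T [ 0.027 -0.004 -0.03 ] gap 1.0 q6 -0.788
```

Call:
apply_moves(
  delta_pos=[
    [-34,-29,10],
    [-33,-29,10],
    [0,0,10],
    [0,0,0],
    [0,0,0],
  ],
  dr=[
    [0,0,0],
    [0,0,0],
    [0,0,-7],
    [0,0,-7],
    [0,0,0],
  ],
  fingers=[1,1,1,1,1],
)

```text
clock: 1.4
tool_pos: [0.4315, 0.1569, 0.2007]
eef_rot: [[-0.992, 0.126, -0.002], [0.126, 0.992, -0.003], [0.002, -0.003, -1.0]]
ft_force: [0.1, 0.6, -0.6]
finger_gap: 1.0
```

Run:
```python
from h import *
from rig import viewer
togo([.43,.164,.078],173)
for n in("scene","top"):
    p,d=viewer.camera(n); m=viewer.camera_model(n); np.savez(f"pics/{n}1.npz",p=p,d=d,**m)
a=load('pics/top1.npz')['p'][:,:,::-1]; b=load('pics/scene1.npz')['p'][:,:,::-1]
f=lambda im,x,y,w,h,s:cv2.resize(im[y:y+h,x:x+w],None,fx=s,fy=s,interpolation=cv2.INTER_CUBIC)
cv2.imwrite('pics/c4.png',np.hstack([f(a,130,130,100,110,4),f(b,150,170,100,110,4)]))
```

```text
t 1.4 pos [0.4315 0.1569 0.2007] yaw 172.8 delta [  2.2   7.3 122.7] cw dyaw -0.2 F [ 0.06  0.56 -0.63] T [ 0.003 -0.074  0.017] gap 1.0 q6 -1.243
```

View pics/c4.png

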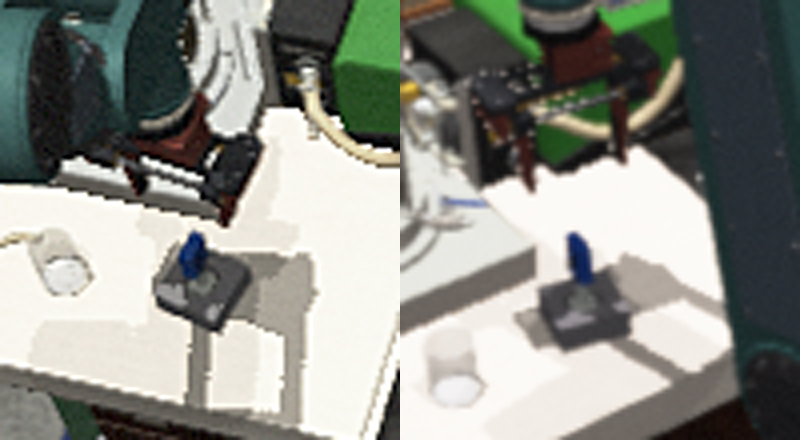

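The gripper hangs over the stand, with its fingers either side of the key along y. In the scene crop the fingers are at (528,180) and (622,155) and the key is at (578,255). I'll correct and descend.

Call:
apply_moves(
  delta_pos=[
    [2,7,25],
    [0,0,30],
    [0,0,30],
    [0,0,25],
    [0,0,0],
  ],
  dr=[
    [0,0,0],
    [0,0,0],
    [0,0,0],
    [0,0,0],
    [0,0,0],
  ],
  fingers=[1,1,1,1,1],
)

```text
clock: 2.0
tool_pos: [0.4321, 0.1683, 0.0902]
eef_rot: [[-0.99, 0.139, 0.005], [0.139, 0.99, -0.001], [-0.005, 0.0, -1.0]]
ft_force: [-0.5, 0.3, -0.4]
finger_gap: 1.0
```

```bash
python3 -c "
from h import *
togo([.43,.164,.078],173)"
```

```text
t 2.0 pos [0.4321 0.1683 0.0902] yaw 172.0 delta [ 1.6 -4.5 12.2] cw dyaw -1.0 F [-0.5   0.26 -0.39] T [-0.024  0.074  0.024] gap 1.0 q6 -1.206
```

Call:
apply_moves(
  delta_pos=[
    [1.5,-4.5,7],
    [0,0,5],
    [0,0,0],
  ],
  dr=[
    [0,0,-1],
    [0,0,0],
    [0,0,0],
  ],
  fingers=[1,1,1],
)

```text
clock: 2.3
tool_pos: [0.431, 0.1648, 0.0795]
eef_rot: [[-0.993, 0.121, 0.008], [0.121, 0.993, 0.0], [-0.008, 0.001, -1.0]]
ft_force: [-0.1, 0.2, 0.0]
finger_gap: 1.002
```

```bash
python3 -c "
from h import *
togo([.43,.164,.078],173)"
```

```text
t 2.3 pos [0.431  0.1648 0.0795] yaw 173.1 delta [ 0.9 -1.   1.5] cw dyaw 0.1 F [-0.1   0.19  0.04] T [ 0.038 -0.024  0.03 ] gap 1.002 q6 -1.231
```

```bash
cat >> h.py <<'E'
_t=togo
def togo(target,yaw=None):
    from rig import telemetry
    _t(target,yaw)
    R=telemetry.get_state()['eef_rot']
    print('level dr(deg)',np.degrees(R.T@np.cross(R[:,2],[0,0,-1])).round(2))
E
python3 -c "
from h import *
togo([.43,.164,.079],173)"
```

```text
t 2.3 pos [0.431  0.1648 0.0795] yaw 173.1 delta [ 0.8 -0.9  0.5] cw dyaw 0.1 F [-0.1   0.19  0.04] T [ 0.038 -0.024  0.03 ] gap 1.002 q6 -1.231
level dr(deg) [0.06 0.45 0.  ]
```

Call:
apply_moves(
  delta_pos=[
    [1,0,0.5],
    [0,0,0],
    [0,0,0],
    [0,0,0],
    [0,0,0],
    [0,0,0],
    [0,0,0],
    [0,0,0],
    [0,0,0],
    [0,0,0],
  ],
  dr=[
    [0,0.4,0],
    [0,0,0],
    [0,0,0],
    [0,0,0],
    [0,0,0],
    [0,0,0],
    [0,0,0],
    [0,0,0],
    [0,0,0],
    [0,0,0],
  ],
  fingers=[0.5,0.2,0,0,0,0,0,0,0,0],
)

```text
clock: 3.3
tool_pos: [0.4321, 0.1652, 0.0816]
eef_rot: [[-0.993, 0.122, 0.006], [0.122, 0.993, 0.002], [-0.005, 0.003, -1.0]]
ft_force: [0.1, -0.9, 2.4]
finger_gap: 0.183
```

```bash
python3 -c "
from h import *
togo([.43,.164,.079],173)"
```

```text
t 3.3 pos [0.4321 0.1652 0.0816] yaw 173.0 delta [ 2.  -1.5  2.6] cw dyaw -0.0 F [ 0.05 -0.89  2.38] T [-0.161  0.041 -0.022] gap 0.183 q6 -1.234
level dr(deg) [0.15 0.3  0.  ]
```

Call:
apply_moves(
  delta_pos=[
    [0,0,-15],
    [0,0,-25],
    [0,0,-30],
    [0,0,-30],
    [0,0,-10],
    [0,0,0],
  ],
  dr=[
    [0,0,0],
    [0,0,0],
    [0,0,0],
    [0,0,0],
    [0,0,0],
    [0,0,0],
  ],
  fingers=[0,0,0,0,0,0],
)

```text
clock: 3.9
tool_pos: [0.429, 0.1647, 0.1928]
eef_rot: [[-0.992, 0.122, -0.001], [0.122, 0.992, 0.001], [0.001, 0.001, -1.0]]
ft_force: [0.0, -0.3, -1.9]
finger_gap: 0.183
```

Run:
```python
from h import *
from rig import viewer
togo([.42,-.10,.19],173)
for n in("scene","top"):
    p,d=viewer.camera(n); m=viewer.camera_model(n); np.savez(f"pics/{n}2.npz",p=p,d=d,**m)
a=load('pics/top2.npz')['p'][:,:,::-1]; b=load('pics/scene2.npz')['p'][:,:,::-1]
f=lambda im,x,y,w,h,s:cv2.resize(im[y:y+h,x:x+w],None,fx=s,fy=s,interpolation=cv2.INTER_CUBIC)
cv2.imwrite('pics/c5.png',np.hstack([f(a,130,130,100,110,4),f(b,150,170,100,110,4)]))
```

```text
t 3.9 pos [0.429  0.1647 0.1928] yaw 173.0 delta [ -23.5 -263.8    2.5] cw dyaw -0.0 F [ 0.04 -0.31 -1.87] T [ 0.007  0.006 -0.021] gap 0.183 q6 -1.234
level dr(deg) [ 0.05 -0.07 -0.  ]
```

View pics/c5.png

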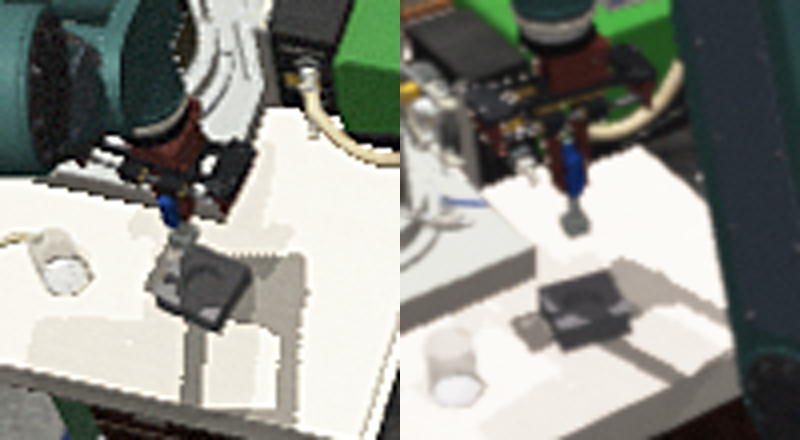

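Run:
```python
from h import *
m=load('pics/top0.npz');C=cloud(m);a=m['p'][:,:,::-1]
for uv in [(256,40),(254,70),(250,100),(247,130),(240,155),(225,169),(210,160)]:
    w=C[uv[1]-2:uv[1]+3,uv[0]-5:uv[0]+6].reshape(-1,3);P=w[np.argmin(np.linalg.norm(w-[0,0,1.8],axis=1))];print(uv,P.round(3))
P=C.reshape(-1,3);k=(P[:,0]>.5)&(P[:,0]<.75)&(P[:,1]<.02)&(P[:,1]>-.4)&(P[:,2]>.15)&(P[:,2]<.6);print(k.sum(),P[k].min(0) if k.any() else '',P[k].max(0) if k.any() else '')
cv2.imwrite('pics/c6.png',cv2.resize(a[0:220,180:330],None,fx=2.7,fy=2.7,interpolation=cv2.INTER_CUBIC))
```

```text
(256, 40) [ 0.689 -0.1    0.751]
(254, 70) [-0.458 -0.416  1.821]
(250, 100) [ 0.614 -0.119  0.556]
(247, 130) [ 0.594 -0.114  0.416]
(240, 155) [ 0.567 -0.097  0.278]
(225, 169) [ 0.56  -0.029  0.146]
(210, 160) [-0.458 -0.416  1.821]
2014 [ 0.55792345 -0.18449357  0.15004414] [0.74982496 0.01972344 0.59968441]
```

View pics/c6.png

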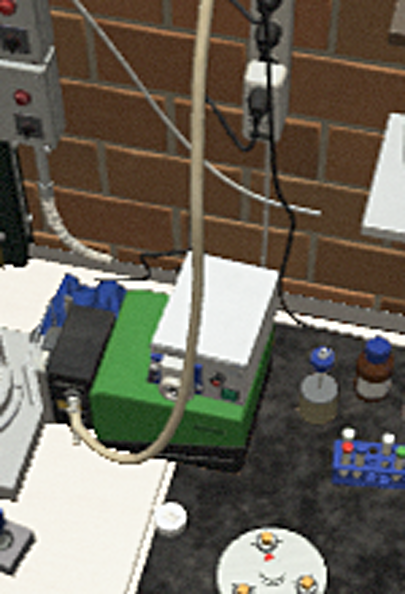

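Call:
apply_moves(
  delta_pos=[
    [-5,-40,0],
    [-5,-44,0],
    [-5,-44,0],
    [-5,-44,0],
    [-5,-44,0],
    [-5,-40,0],
    [0,0,0],
  ],
  dr=[
    [0,0,0],
    [0,0,0],
    [0,0,0],
    [0,0,0],
    [0,0,0],
    [0,0,0],
    [0,0,0],
  ],
  fingers=[0,0,0,0,0,0,0],
)

```text
clock: 4.7
tool_pos: [0.4217, -0.1, 0.1798]
eef_rot: [[-0.993, 0.116, -0.019], [0.116, 0.993, 0.004], [0.019, 0.002, -1.0]]
ft_force: [-0.1, 1.0, -1.4]
finger_gap: 0.183
```

```bash
python3 -c "
from h import *
togo([.5155,-.2505,.19],173)"
```

```text
t 4.7 pos [ 0.4217 -0.1     0.1798] yaw 173.3 delta [-110.4 -138.6  -12.6] cw dyaw 0.3 F [-0.15  0.98 -1.39] T [ 0.096 -0.017  0.022] gap 0.183 q6 -1.842
level dr(deg) [ 0.09 -1.1  -0.  ]
```

Call:
apply_moves(
  delta_pos=[
    [-5,-38,-5],
    [-5,-38,-3],
    [-5,-38,-3],
    [-5,-36,0],
    [-40,5,0],
    [-40,5,0],
    [0,0,0],
  ],
  dr=[
    [0,-0.5,0],
    [0,-0.5,0],
    [0,0,0],
    [0,0,0],
    [0,0,0],
    [0,0,0],
    [0,0,0],
  ],
  fingers=[0,0,0,0,0,0,0],
)

```text
clock: 5.4
tool_pos: [0.5001, -0.2513, 0.1763]
eef_rot: [[-0.992, 0.124, -0.018], [0.123, 0.992, 0.016], [0.02, 0.014, -1.0]]
ft_force: [-0.3, 0.4, -1.5]
finger_gap: 0.178
```

```bash
python3 -c "
from h import *
togo([.5155,-.2505,.16],173)"
```

```text
t 5.4 pos [ 0.5001 -0.2513  0.1763] yaw 172.9 delta [-15.5   2.5  16. ] cw dyaw -0.1 F [-0.25  0.38 -1.55] T [0.055 0.041 0.01 ] gap 0.178 q6 -2.04
level dr(deg) [ 0.79 -1.12 -0.  ]
```

Call:
apply_moves(
  delta_pos=[
    [-8,1,6],
    [-7,1,5],
    [0,0,0],
  ],
  dr=[
    [0.8,-1.1,0],
    [0,0,0],
    [0,0,0],
  ],
  fingers=[0,0,0],
)

```text
clock: 5.7
tool_pos: [0.5136, -0.2469, 0.1596]
eef_rot: [[-0.993, 0.121, -0.008], [0.121, 0.993, 0.005], [0.009, 0.004, -1.0]]
ft_force: [-0.7, -0.0, -2.0]
finger_gap: 0.183
```

Run:
```python
from h import *
from rig import viewer
togo([.5155,-.2505,.16],173)
for n in("scene","top"):
    p,d=viewer.camera(n); m=viewer.camera_model(n); np.savez(f"pics/{n}3.npz",p=p,d=d,**m)
togo([.5155,-.2505,.16],173)
a=load('pics/top3.npz')['p'][:,:,::-1]; b=load('pics/scene3.npz')['p'][:,:,::-1]
f=lambda im,x,y,w,h,s:cv2.resize(im[y:y+h,x:x+w],None,fx=s,fy=s,interpolation=cv2.INTER_CUBIC)
cv2.imwrite('pics/c7.png',np.hstack([f(a,240,160,65,85,6),f(b,210,130,65,85,6)]))
```

```text
t 5.7 pos [ 0.5136 -0.2469  0.1596] yaw 173.0 delta [-2.3 -3.3 -0.4] cw dyaw 0.0 F [-0.73 -0.02 -2.01] T [ 0.025 -0.072 -0.012] gap 0.183 q6 -2.019
level dr(deg) [ 0.25 -0.52 -0.  ]
t 5.8 pos [ 0.5131 -0.2472  0.1604] yaw 173.0 delta [-2.8 -3.   0.3] cw dyaw 0.0 F [-0.21  0.16 -1.78] T [0.013 0.014 0.019] gap 0.181 q6 -2.019
level dr(deg) [ 0.23 -0.51  0.  ]
```

View pics/c7.png

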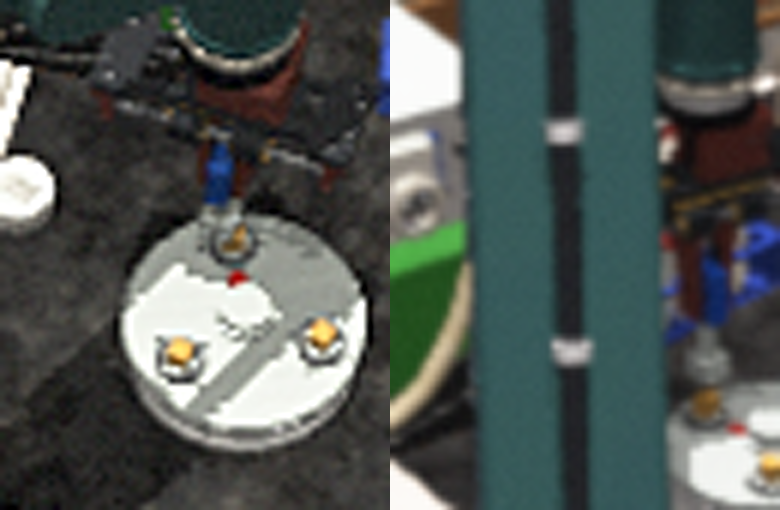

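Run:
```python
from h import *
a=load('pics/top3.npz')['p'][:,:,::-1]; b=load('pics/scene3.npz')['p'][:,:,::-1]
f=lambda im,x,y,w,h,s:cv2.resize(im[y:y+h,x:x+w],None,fx=s,fy=s,interpolation=cv2.INTER_CUBIC)
cv2.imwrite('pics/c8.png',np.hstack([f(a,266,180,26,30,15),f(b,252,168,26,40,15)[:450]]))
cv2.imwrite('pics/c8b.png',np.hstack([f(a,258,195,46,40,8),f(b,254,190,46,40,8)]))
```

```text
(no output)
```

View pics/c8.png

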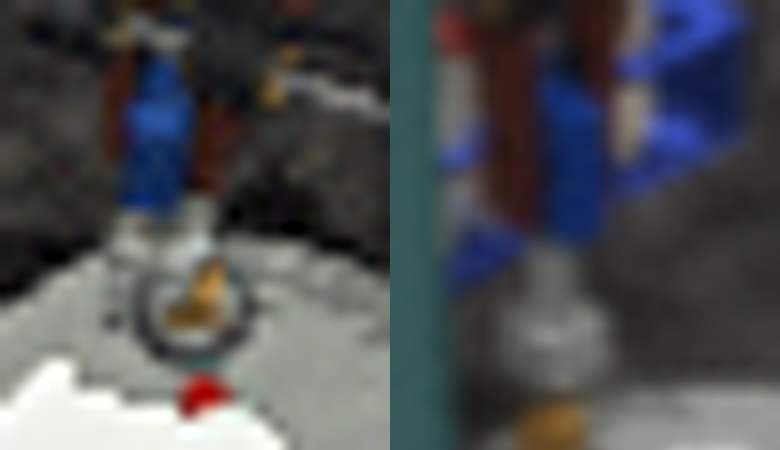

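View pics/c8b.png

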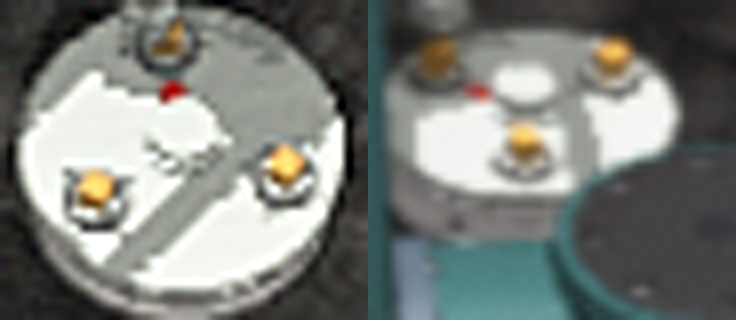

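Run:
```python
from h import *
T=load('pics/top3.npz');S=load('pics/scene3.npz');T0=load('pics/top0.npz')
R=None
tcp=np.array([.5134,-.2470,.160]);zt=np.array([-.008,.005,-1])
for nm,s in (('mouth',.0696),('sockmid',.0606),('socktop',.0516),('griptop',-.0274),('gripbot',.0186)):
    X=tcp+zt*s
    u=proj(T,X)[0];v=proj(S,X)[0];print(nm,X.round(4),'top crop',((u-[266,180]+.5)*15).round(),'scene crop',((v-[252,168]+.5)*15+[390,0]).round())
def tri(u,v):
    A=[]
    for m,p in((T,u),(S,v)):
        P=m['K']@np.c_[m['R'],m['t']];A+= [p[0]*P[2]-P[0],p[1]*P[2]-P[1]]
    w=np.linalg.svd(np.array(A))[2][-1];return w[:3]/w[3]
def br(m,box):
    x0,x1,y0,y1=box;p=cv2.resize(m['p'][y0:y1,x0:x1],None,fx=8,fy=8,interpolation=cv2.INTER_CUBIC);h=cv2.cvtColor(p,cv2.COLOR_RGB2HSV).astype(int)
    k=((h[...,0]>8)&(h[...,0]<28)&(h[...,1]>110)&(h[...,2]>70)).astype(np.uint8)
    n,l,st,ce=cv2.connectedComponentsWithStats(k);return [((ce[i]+.5)/8-.5+[x0,y0],st[i,4]/64,st[i,2]/8,st[i,3]/8) for i in range(1,n) if st[i,4]>200]
bt=br(T0,(258,304,193,235));bs=br(S,(254,300,190,230))
for b in bt:print('T',b[0],b[1:],ray(T,b[0],.062))
for b in bs:print('S',b[0],b[1:],ray(S,b[0],.061))
for b in bt:
  for c in bs:
    X=tri(b[0],c[0]); e=np.linalg.norm(proj(T,X)[0]-b[0])
    if e<1.0: print('tri',X.round(4),e)
```

```text
mouth [ 0.5128 -0.2467  0.0904] top crop [177. 255.] scene crop [552. 378.]
sockmid [ 0.5129 -0.2467  0.0994] top crop [178. 239.] scene crop [552. 353.]
socktop [ 0.513  -0.2467  0.1084] top crop [180. 223.] scene crop [552. 328.]
griptop [ 0.5136 -0.2471  0.1874] top crop [190.  76.] scene crop [554. 103.]
gripbot [ 0.5133 -0.2469  0.1414] top crop [184. 163.] scene crop [553. 235.]
T [278.22864322 198.82396357] (np.float64(12.4375), np.float64(3.75), np.float64(4.375)) [[ 0.51856283 -0.25018419  0.062     ]]
T [293.33225806 215.33427419] (np.float64(14.53125), np.float64(4.5), np.float64(4.75)) [[ 0.45590887 -0.32943754  0.062     ]]
T [269.62781284 218.24554061] (np.float64(14.234375), np.float64(4.25), np.float64(4.5)) [[ 0.41898086 -0.23569611  0.062     ]]
S [284.41964286 196.23611835] (np.float64(14.984375), np.float64(4.625), np.float64(4.75)) [[ 0.46355773 -0.33847888  0.061     ]]
S [262.17300157 196.51639237] (np.float64(14.953125), np.float64(4.25), np.float64(4.625)) [[ 0.52366905 -0.25452349  0.061     ]]
S [273.14389033 207.48499568] (np.float64(9.046875), np.float64(3.375), np.float64(3.75)) [[ 0.42265204 -0.23906557  0.061     ]]
tri [ 0.5172 -0.2502  0.0657] 0.15501224126427515
tri [ 0.4524 -0.3295  0.0699] 0.14884016632739266
tri [ 0.4181 -0.2358  0.0646] 0.09774452811447869
```

```bash
cat >> h.py <<'E'
def overlay(im,m,tcp,yaw,x,y,s,off,mouth=.0696,dx=0.):
    # im: scaled crop with origin x,y ; draw predicted grip/socket boxes
    c,sn=np.cos(np.radians(yaw)),np.sin(np.radians(yaw));ex=np.array([c,sn,0]);ey=np.array([sn,-c,0])
    o=np.array(tcp)+ex*dx-[0,0,mouth]
    for (hx,hy,z0,z1,col) in((.018,.008,.051,.097,(0,255,255)),(.01225,.01225,0,.018,(0,255,0))):
        for z in(z0,z1):
            P=np.array([o+ex*a*hx+ey*b*hy+[0,0,z] for a,b in((1,1),(1,-1),(-1,-1),(-1,1))])
            q=((proj(m,P)-[x,y]+.5)*s+[off,0]).astype(np.int32);cv2.polylines(im,[q.reshape(-1,1,2)],True,col,1)
E
python3 - <<'E'
from h import *
T=load('pics/top3.npz');S=load('pics/scene3.npz')
f=lambda im,x,y,w,h,s:cv2.resize(im[y:y+h,x:x+w],None,fx=s,fy=s,interpolation=cv2.INTER_CUBIC)
A=f(T['p'][:,:,::-1],264,178,28,32,14).copy();B=f(S['p'][:,:,::-1],250,168,28,32,14).copy()
overlay(A,T,[.5134,-.2470,.160],173,264,178,14,0);overlay(B,S,[.5134,-.2470,.160],173,250,168,14,0)
cv2.imwrite('pics/c9.png',np.hstack([A,B]))
E
```

```text
(no output)
```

View pics/c9.png

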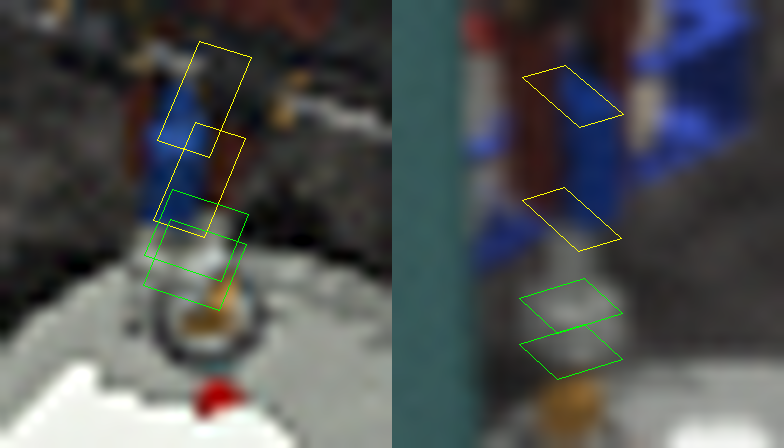

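Run:
```python
from h import *
T=load('pics/top3.npz');S=load('pics/scene3.npz')
t=np.array([[278.23,198.82],[293.33,215.33],[269.63,218.25]])-[-1.0,-.5]
s=np.array([[262.17,196.52],[284.42,196.24],[273.14,207.48]])-[.1,.3]
a=ray(T,t,.0605)[:,:2]*1000;b=ray(S,s,.0605)[:,:2]*1000
print(a.round(1),b.round(1))
for X in(a,b,(a+b)/2):
    # fit centre/angle
    th=np.radians([0,-120,120]);z=(X[:,0]+1j*X[:,1]);c=z.mean();k=((z-c)*np.exp(-1j*th)).mean();print('c',c,'r',abs(k),'ang',np.degrees(np.angle(k)), 'fit',[(c+58*k/abs(k)*np.exp(1j*q)).round(1) for q in th])
```

```text
[[ 518.  -254.8]
 [ 455.4 -333.9]
 [ 418.4 -240.2]] [[ 526.6 -256.1]
 [ 466.4 -340.2]
 [ 425.4 -240.7]]
c (463.94355423176216-276.2815485302317j) r 58.2006521148068 ang 21.611082362615612 fit [np.complex128(517.9-254.9j), np.complex128(455.5-333.7j), np.complex128(418.5-240.3j)]
c (472.7743067508777-279.0108234245182j) r 60.30151211590689 ang 22.689253499434578 fit [np.complex128(526.3-256.6j), np.complex128(465.4-336.5j), np.complex128(426.6-243.9j)]
c (468.35893049131994-277.64618597737496j) r 59.248460332550344 ang 22.159725365909598 fit [np.complex128(522.1-255.8j), np.complex128(460.4-335.1j), np.complex128(422.6-242.1j)]
```

Call:
apply_moves(
  delta_pos=[
    [-2,-4,7],
    [-1.5,-3.5,7],
    [0,0,0],
  ],
  dr=[
    [0.2,-0.5,0],
    [0,0,0],
    [0,0,0],
  ],
  fingers=[0,0,0],
)

```text
clock: 6.1
tool_pos: [0.5148, -0.2555, 0.1456]
eef_rot: [[-0.993, 0.122, 0.0], [0.122, 0.993, 0.0], [-0.0, 0.0, -1.0]]
ft_force: [0.4, 0.4, -1.3]
finger_gap: 0.178
```

Run:
```python
from h import *
from rig import viewer,telemetry
togo([.5155,-.255,.145],173)
for n in("scene","top"):
    p,d=viewer.camera(n); m=viewer.camera_model(n); np.savez(f"pics/{n}4.npz",p=p,d=d,**m)
s=telemetry.get_state()
T=load('pics/top4.npz');S=load('pics/scene4.npz')
f=lambda im,x,y,w,h,s:cv2.resize(im[y:y+h,x:x+w],None,fx=s,fy=s,interpolation=cv2.INTER_CUBIC)
A=f(T['p'][:,:,::-1],264,178,28,32,14).copy();B=f(S['p'][:,:,::-1],250,168,28,32,14).copy()
overlay(A,T,s['tool_pos'],173,264,178,14,0);overlay(B,S,s['tool_pos'],173,250,168,14,0)
cv2.imwrite('pics/c10.png',np.hstack([A,B]))
```

```text
t 6.1 pos [ 0.5148 -0.2555  0.1456] yaw 173.0 delta [-0.6  0.6  0.6] cw dyaw 0.0 F [ 0.39  0.37 -1.28] T [ 0.012 -0.055 -0.025] gap 0.178 q6 -2.03
level dr(deg) [ 0.01  0.01 -0.  ]
```

View pics/c10.png

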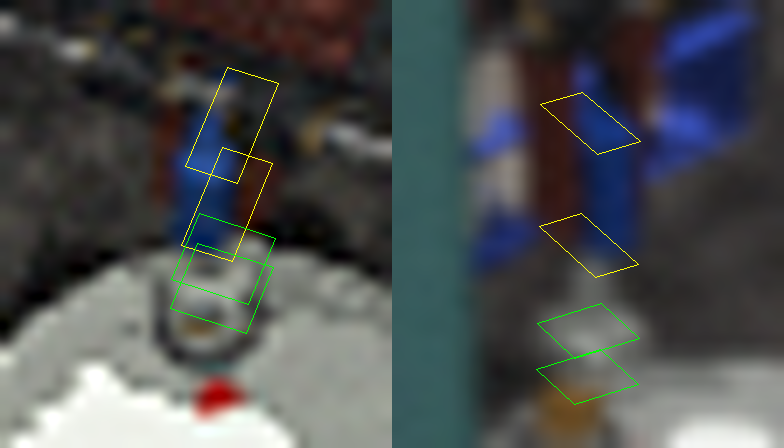

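Run:
```python
from h import *
T0=load('pics/top0.npz');T=load('pics/top4.npz');S=load('pics/scene4.npz')
def f(im,x,y,w,h,s):
    c=im[y:y+h,x:x+w,::-1].astype(float)*1.0
    c=np.clip((c/255)**.6*255,0,255).astype(np.uint8)
    o=cv2.resize(c,None,fx=s,fy=s,interpolation=cv2.INTER_NEAREST)
    for i in range(0,w,2): cv2.line(o,(i*s,0),(i*s,5),(0,255,0),1)
    return o
cv2.imwrite('pics/c11.png',np.hstack([f(T0['p'],270,186,18,22,14),f(T['p'],270,186,18,22,14),f(S['p'],254,182,18,22,14)]))
```

```text
(no output)
```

View pics/c11.png

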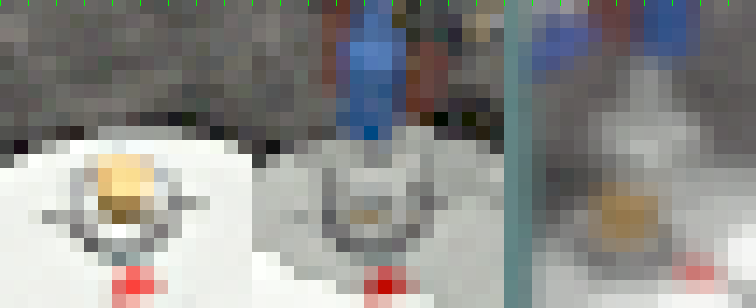

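Run:
```python
from h import *
T0=load('pics/top0.npz');T=load('pics/top4.npz');S=load('pics/scene4.npz')
for n,m in(('T0',T0),('S',S)):
    C=cloud(m)
    for nm,c in(('a',(.516,-.252)),('b',(.457,-.332)),('c',(.42,-.238))):
        k=(np.hypot(C[...,0]-c[0],C[...,1]-c[1])<.022)&(C[...,2]>.0595)&(C[...,2]<.0715)
        P=C[k];uv=np.argwhere(k)[:,::-1];print(n,nm,k.sum(),'uv',uv.mean(0).round(2),'mean',(P.mean(0)*1000).round(1),'mid',((P.min(0)+P.max(0))*500).round(1),'std',(P.std(0)*1000).round(1))
    vals=C[170:215,225:250] if 0 else None
for n,m in(('T',T),('S',S)):
    C=cloud(m)
    k=(np.hypot(C[...,0]-.517,C[...,1]+.254)<.03)&(C[...,2]>.0745)&(C[...,2]<.135)
    for lo,hi in((.0745,.092),(.092,.099),(.099,.12),(.12,.135)):
        q=k&(C[...,2]>lo)&(C[...,2]<=hi);P=C[q]
        if len(P):print(n,lo,q.sum(),'uv',np.argwhere(q)[:,::-1].mean(0).round(2),(P.mean(0)*1000).round(1),(P.min(0)*1000).round(),(P.max(0)*1000).round())
    # print depth z-map
    r=(slice(190,206),slice(270,290)) if n=='T' else (slice(184,202),slice(254,276))
    print((C[r][...,2]*1000).round().astype(int))
```

```text
T0 a 12 uv [278.58 198.5 ] mean [ 517.8 -251.8   66.8] mid [ 519.6 -253.4   65.9] std [4.9 6.  2.9]
T0 b 13 uv [293.46 215.15] mean [ 455.1 -330.    65.5] mid [ 452.9 -331.6   65. ] std [5.6 5.2 2.6]
T0 c 17 uv [270.   218.35] mean [ 417.  -237.7   65.7] mid [ 416.3 -237.6   65. ] std [6.1 5.8 3.2]
S a 12 uv [261.75 197.33] mean [ 514.7 -245.2   64.8] mid [ 513.9 -247.7   65.5] std [6.1 5.5 4.5]
S b 10 uv [283.1 197.2] mean [ 454.5 -322.9   66.5] mid [ 457.4 -322.4   65.5] std [5.9 5.7 4. ]
S c 16 uv [273.12 207.62] mean [ 418.1 -235.2   64.3] mid [ 419.9 -234.3   65.2] std [8.1 5.  2.9]
T 0.0745 8 uv [278.5 199. ] [ 503.8 -253.9   87.5] [ 498. -265.   84.] [ 520. -239.   91.]
T 0.092 15 uv [278.93 197.47] [ 506.7 -254.8   96.2] [ 496. -267.   94.] [ 521. -241.   99.]
T 0.099 11 uv [279.18 196.73] [ 504.3 -256.1  107.2] [ 495. -265.   99.] [ 509. -243.  116.]
T 0.12 3 uv [280.67 192.  ] [ 512.9 -259.6  133.6] [ 505. -271.  133.] [ 526. -241.  134.]
[[  -1    1    6    6    7  151  158  171  173  184  178  166  163  178
   133    0    4    2   -4    9]
 [  -7   -3   -4   -2    6  137 
[... 2888 characters left out ...]
3  94  86  87  47  50  51  47
   53  45  47  37]
 [442 442   3   7  -5  -4  -8  72  88  87  82  46  46  44  49  50  41  47
   45  50  42  43]
 [439 436   0   5   3   4  74  71  68  77  67  51  39  45  49  51  48  47
   48  54  51  49]
 [435 432   6   4   0  51  62  69  71  68  59  49  46  51  43  47  49  48
   43  53  44  47]
 [434 434   1  46  47  48  60  60  60  62  55  49  50  45  52  44  44  46
   56  65  44  54]
 [432 431  49  48  46  52  52  57  59  57  54  56  40  44  52  50  74  66
   69  63  63  66]
 [426 424  48  44  44  48  59  48  60  45  58  50  44  47  51  67  61  64
   64  63  64  64]
 [427 421  47  49  43  49  47  54  54  50  55  48  52  44  38  71  65  64
   66  63  67  67]]
```

Call:
apply_moves(
  delta_pos=[
    [-6,3.8,0],
    [0,0,0],
  ],
  dr=[
    [0,0,0],
    [0,0,0],
  ],
  fingers=[0,0],
)

```text
clock: 6.4
tool_pos: [0.522, -0.2525, 0.1468]
eef_rot: [[-0.992, 0.123, 0.002], [0.123, 0.992, -0.0], [-0.002, -0.0, -1.0]]
ft_force: [0.3, -0.1, -1.5]
finger_gap: 0.18
```

```bash
cat > look.py <<'E'
from h import *
import sys
from rig import viewer,telemetry
i=sys.argv[1]
for n in("scene","top"):
    p,d=viewer.camera(n); m=viewer.camera_model(n); np.savez(f"pics/{n}{i}.npz",p=p,d=d,**m)
togo([.5213,-.2525,.145],173)
T=load(f'pics/top{i}.npz');S=load(f'pics/scene{i}.npz')
for n,m,c,r in(('T',T,(270,194),(20,10)),('S',S,(254,186),(20,15))):
    Z=cloud(m)[c[1]:c[1]+r[1],c[0]:c[0]+r[0],2];print(n,c);print((Z*1000).round().astype(int))
E
python3 look.py 5
python3 - <<'E'
from h import *
m=load('pics/top0.npz');print((cloud(m)[194:206,270:290,2]*1000).round().astype(int))
E
```

```text
t 6.5 pos [ 0.5214 -0.2525  0.1467] yaw 173.0 delta [ 0.1 -0.   1.7] cw dyaw -0.0 F [-0.3   0.07 -1.45] T [ 0.018 -0.036  0.001] gap 0.178 q6 -2.019
level dr(deg) [-0.01  0.04 -0.  ]
T (270, 194)
[[ -6   0   0  -1  -2   5 105 112 119 118 112 101 101   8   1  -4   0  -5
    0   2]
 [ -1   3  -3   5   3   2 110  96 110 106 103  94   1   2   0  -1   0   1
   -3   0]
 [  0   8   4   6  47  92  99  98  97  97  94  96  50  42  46  58  53  -3
    1  -6]
 [ -2   4  39  53  49  91  95 100  94  97  99  90  44  44  48  44  54  48
   46  42]
 [ 54  52  44  52  50  86  87  89  94  98  97  45  41  43  48  49  46  45
   50  52]
 [ 45  47  43  52  46  48  49  65  84  87  87  49  53  42  45  44  47  37
   46  44]
 [ 40  40  50  49  44  50  54  59  68  61  57  56  45  42  46  56  45  46
   44  52]
 [ 39  40  51  43  44  44  56  67  51  54  50  47  48  36  45  44  44  44
   44  43]
 [ 48  42  44  44  47  52  43  42  57  54  59  55  55  42  45  46  49  44
   36  39]
 [ 47  49  54  55  44  45  49  51  51  65  49  47  48  42  48  49  56  41
   41  51]]
S (254, 186)
[[466 464   1   5   6   5  -7 130 131 13
[... 1556 characters left out ...]
  50  55
   52  42]
 [ 44  52  41  33  42  46  54  70  71  72  67  44  42  42  49  49  47  49
   46  46]
 [ 46  53  45  54  52  48  59  70  79  67  69  54  48  48  39  47  45  46
   51  36]
 [ 46  43  45  50  41  58  52  63  59  61  74  65  45  54  51  43  52  45
   45  46]
 [ 39  43  47  43  45  49  59  53  49  52  57  56  53  49  55  54  40  52
   39  52]
 [ 41  53  48  49  38  47  58  52  54  53  52  47  44  41  48  49  45  45
   47  48]
 [ 41  31  42  46  44  52  47  59  46  48  47  52  53  45  44  46  46  45
   52  46]
 [ 49  47  40  39  41  42  51  36  47  49  55  47  49  48  46  39  47  41
   42  46]
 [ 46  51  47  49  44  41  52  32  42  39  46  45  45  42  41  50  43  45
   51  45]]
```

Call:
apply_moves(
  delta_pos=[
    [-2.6,-0.7,2],
    [0,0,2.5],
    [0,0,1.5],
    [0,0,1],
    [0,0,1],
  ],
  dr=[
    [0,0,0],
    [0,0,0],
    [0,0,0],
    [0,0,0],
    [0,0,0],
  ],
  fingers=[0,0,0,0,0],
)

```text
clock: 7.0
tool_pos: [0.5242, -0.2535, 0.1382]
eef_rot: [[-0.993, 0.122, 0.001], [0.122, 0.993, -0.001], [-0.001, -0.0, -1.0]]
ft_force: [0.2, -1.0, -2.7]
finger_gap: 0.182
```

```bash
python3 -c "
from h import *
togo([.524,-.2535,.1376],173)"
```

```text
t 7.0 pos [ 0.5242 -0.2535  0.1382] yaw 173.0 delta [0.2 0.  0.6] cw dyaw 0.0 F [ 0.25 -0.95 -2.73] T [ 0.02   0.002 -0.017] gap 0.182 q6 -2.018
level dr(deg) [-0.02  0.06  0.  ]
```

Call:
apply_moves(
  delta_pos=[
    [0,0,1],
    [0,0,1],
    [0,0,1],
  ],
  dr=[
    [0,0,0],
    [0,0,0],
    [0,0,0],
  ],
  fingers=[0,0,0],
)

```text
clock: 7.3
tool_pos: [0.524, -0.2535, 0.1349]
eef_rot: [[-0.993, 0.122, 0.001], [0.122, 0.993, -0.0], [-0.001, -0.0, -1.0]]
ft_force: [-0.3, -0.7, -1.1]
finger_gap: 0.183
```

```bash
python3 -c "
from h import *
togo([.524,-.2535,.1376],173)"
```

```text
t 7.3 pos [ 0.524  -0.2535  0.1349] yaw 173.0 delta [ 0.  -0.  -2.7] cw dyaw 0.0 F [-0.29 -0.7  -1.07] T [ 0.025 -0.042 -0.022] gap 0.183 q6 -2.018
level dr(deg) [-0.02  0.04 -0.  ]
```

Call:
apply_moves(
  delta_pos=[
    [0,0,1],
    [0,0,1],
  ],
  dr=[
    [0,0,0],
    [0,0,0],
  ],
  fingers=[0,0],
)

```text
clock: 7.5
tool_pos: [0.524, -0.2535, 0.1327]
eef_rot: [[-0.993, 0.122, 0.001], [0.122, 0.993, -0.0], [-0.001, -0.0, -1.0]]
ft_force: [0.2, -0.2, -1.9]
finger_gap: 0.18
```

Call:
apply_moves(
  delta_pos=[
    [0,0,1],
    [0,0,0.5],
  ],
  dr=[
    [0,0,0],
    [0,0,0],
  ],
  fingers=[0,0],
)

```text
clock: 7.7
tool_pos: [0.5241, -0.2536, 0.1313]
eef_rot: [[-0.993, 0.122, 0.001], [0.122, 0.993, -0.001], [-0.001, -0.0, -1.0]]
ft_force: [0.3, 0.9, 0.7]
finger_gap: 0.179
```

Call:
apply_moves(
  delta_pos=[
    [0,0,0.6],
    [0,0,0.5],
    [0,0,0.5],
    [0,0,0.5],
  ],
  dr=[
    [0,0,3],
    [0,0,3],
    [0,0,3],
    [0,0,3],
  ],
  fingers=[0,0,0,0],
)

```text
clock: 8.1
tool_pos: [0.5247, -0.2548, 0.1305]
eef_rot: [[-0.943, 0.332, 0.002], [0.332, 0.943, -0.003], [-0.003, -0.002, -1.0]]
ft_force: [-1.3, 0.4, 1.5]
finger_gap: 0.183
```

```bash
python3 -c "
from h import *
togo([.524,-.2535,.1376],173)"
```

```text
t 8.1 pos [ 0.5247 -0.2548  0.1305] yaw 160.6 delta [ 1.1  0.9 -7.1] cw dyaw -12.4 F [-1.35  0.42  1.46] T [-0.092  0.206  0.014] gap 0.183 q6 -1.801
level dr(deg) [-0.12  0.18 -0.  ]
```

Call:
apply_moves(
  delta_pos=[
    [0,0,1.5],
  ],
  dr=[
    [0,0,0],
  ],
  fingers=[0],
)

```text
clock: 8.2
tool_pos: [0.5248, -0.2548, 0.1295]
eef_rot: [[-0.943, 0.332, 0.003], [0.332, 0.943, -0.003], [-0.003, -0.002, -1.0]]
ft_force: [-1.5, 1.1, 3.2]
finger_gap: 0.18
```

```bash
python3 -c "
from h import *
from rig import viewer
for i in range(4):
    viewer.camera('top')
    togo([.524,-.2535,.1376],173)"
```

```text
t 8.25 pos [ 0.5248 -0.2548  0.1293] yaw 160.7 delta [ 1.1  1.  -8.4] cw dyaw -12.3 F [-1.54  0.02  3.13] T [ 0.117  0.249 -0.025] gap 0.182 q6 -1.802
level dr(deg) [-0.12  0.2   0.  ]
t 8.3 pos [ 0.5248 -0.2548  0.1293] yaw 160.7 delta [ 1.2  1.  -8.3] cw dyaw -12.3 F [-0.71  1.23  2.61] T [ 0.132  0.31  -0.007] gap 0.18 q6 -1.803
level dr(deg) [-0.12  0.2  -0.  ]
t 8.35 pos [ 0.5248 -0.2548  0.1293] yaw 160.7 delta [ 1.1  0.9 -8.3] cw dyaw -12.3 F [-0.79 -0.72  3.04] T [ 0.119  0.311 -0.006] gap 0.184 q6 -1.803
level dr(deg) [-0.12  0.2  -0.  ]
t 8.4 pos [ 0.5248 -0.2548  0.1293] yaw 160.7 delta [ 1.1  0.9 -8.3] cw dyaw -12.3 F [-1.74  0.9   3.7 ] T [ 0.187  0.336 -0.   ] gap 0.179 q6 -1.802
level dr(deg) [-0.12  0.19  0.  ]
```

Call:
apply_moves(
  delta_pos=[
    [0,0,0.4],
    [0,0,0.3],
    [0,0,0.3],
    [0,0,0.3],
    [0,0,0.3],
  ],
  dr=[
    [0,0,3],
    [0,0,3],
    [0,0,3],
    [0,0,3],
    [0,0,3],
  ],
  fingers=[0,0,0,0,0],
)

```text
clock: 8.9
tool_pos: [0.5254, -0.2565, 0.1291]
eef_rot: [[-0.824, 0.567, 0.004], [0.567, 0.824, -0.007], [-0.007, -0.003, -1.0]]
ft_force: [-1.5, -0.2, 3.9]
finger_gap: 0.182
```

```bash
python3 -c "
from h import *
togo([.524,-.2535,.1376],173)"
```

```text
t 8.9 pos [ 0.5254 -0.2565  0.1291] yaw 145.4 delta [ 2.8  1.7 -8.5] cw dyaw -27.6 F [-1.5  -0.22  3.92] T [-0.109  0.335  0.032] gap 0.182 q6 -1.536
level dr(deg) [-0.19  0.4  -0.  ]
```

```bash
python3 look.py 6 | tail -32
python3 - <<'E'
from h import *
T=load('pics/top6.npz');S=load('pics/scene6.npz')
def f(im,x,y,w,h,s):
    c=np.clip((im[y:y+h,x:x+w,::-1]/255.)**.6*255,0,255).astype(np.uint8)
    return cv2.resize(c,None,fx=s,fy=s,interpolation=cv2.INTER_CUBIC)
cv2.imwrite('pics/c12.png',np.hstack([f(T['p'],262,180,36,34,11),f(S['p'],250,176,36,34,11)]))
E
```

```text
44  38]]
S (254, 186)
[[ 467    2    4   11    8  125  119  136  126  134  122  126    5    6
     2    6    1    0   -1    3]
 [ 462    0    1   -3    8    1  117  121  126  120   -4    9    4    8
    -2   -4    2    7   -1    5]
 [ 462   -5    0   13   -7    0    0  122  119  114    5   -7    1   -7
     8    5   -4    3   -3   -2]
 [ 457  456    6   10   -7   -4    4  110  104  104   -3    2    5    0
     2   -1    6    5   -2    3]
 [ 455  454    1    6    2    3   -1  104  105  100    8    2    7   -7
    -5   -1   10   -1    4    1]
 [ 452  449    0    1    2   -1    2   99  102   98   -1    4    3    3
    -1    2    0    6    8   -6]
 [ 450  448    0    3    7   86   81   92   89   82   88   -4   -1    6
    -1   -1    5    0    1    1]
 [ 441  445   -1    1   -1   81   77   85   84   87   87   -1   -1    6
     6    6    7    4   -1   -3]
 [ 441  440    7    3    7   78   92   87   79   81   84    3   49   54
    56   50   42   51   41   46]
 [ 437  441   -2   -2    0   67   77   76   73   83   80   49   44   49
    44   48   53   40   43   46]
 [ 440  436   -1   -3    6   -2   72   74   73   62   73   47   37   45
    43   52   42   45   48   45]
 [ 437  434   -7    8    7   52   65   62   66   64   66   49   47   49
    46   48   50   49   43   49]
 [ 431  429    4   56   51   55   58   61   72   67   52   48   43   47
    51   50   46   52   65   66]
 [ 430  429   45   47   46   47   60   58   62   55   58   52 1291   50
    48   47   65   67   62   65]
 [ 425  424   40   48   47   49   47   56   62   48   53   53   47   48
    56   65   62   65   67   61]]
```

View pics/c12.png

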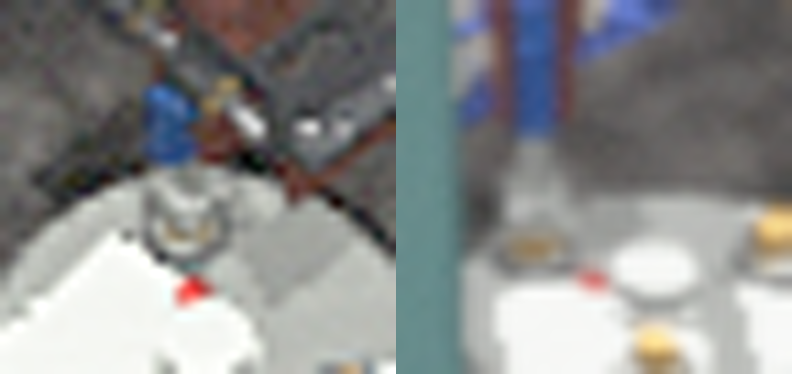

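Call:
apply_moves(
  delta_pos=[
    [1.0,0.6,0.3],
    [1.1,0.7,0.3],
    [0.3,0.2,0.3],
    [0.3,0.3,0.3],
    [0.3,0.3,0.3],
    [0.2,0.3,0.3],
  ],
  dr=[
    [-0.1,0.2,3],
    [-0.1,0.2,3],
    [0,0,3],
    [0,0,3],
    [0,0,3],
    [0,0,3],
  ],
  fingers=[0,0,0,0,0,0],
)

```text
clock: 9.6
tool_pos: [0.5262, -0.257, 0.1292]
eef_rot: [[-0.612, 0.791, 0.004], [0.791, 0.612, -0.008], [-0.009, -0.001, -1.0]]
ft_force: [-1.9, -0.6, 4.3]
finger_gap: 0.177
```

```bash
python3 -c "
from h import *
togo([.5245,-.2545,.1296],173)"
```

```text
t 9.6 pos [ 0.5262 -0.257   0.1292] yaw 127.7 delta [ 3.   0.2 -0.4] cw dyaw -45.3 F [-1.94 -0.57  4.34] T [-0.258  0.492  0.071] gap 0.177 q6 -1.225
level dr(deg) [-0.08  0.5  -0.  ]
```

Call:
apply_moves(
  delta_pos=[
    [0,0,-3],
    [0,0,-2],
    [0,0,0],
  ],
  dr=[
    [0,0.5,0],
    [0,0,0],
    [0,0,0],
  ],
  fingers=[0,0,0],
)

```text
clock: 9.9
tool_pos: [0.5266, -0.2571, 0.1341]
eef_rot: [[-0.616, 0.788, -0.001], [0.788, 0.616, -0.0], [0.0, -0.001, -1.0]]
ft_force: [0.4, 0.1, -2.3]
finger_gap: 0.181
```

Call:
apply_moves(
  delta_pos=[
    [0,0,0],
    [0,0,0],
    [0,0,0],
    [0,0,0],
  ],
  dr=[
    [0,0,3],
    [0,0,3],
    [0,0,3],
    [0,0,3],
  ],
  fingers=[0,0,0,0],
)

```text
clock: 10.3
tool_pos: [0.5255, -0.2555, 0.1325]
eef_rot: [[-0.437, 0.899, -0.003], [0.899, 0.437, 0.003], [0.004, -0.002, -1.0]]
ft_force: [0.3, -0.4, -1.1]
finger_gap: 0.182
```

```bash
python3 -c "
from h import *
togo([.5245,-.2545,.1296],173)"
```

```text
t 10.3 pos [ 0.5255 -0.2555  0.1325] yaw 115.9 delta [ 1.3 -0.5  2.9] cw dyaw -57.1 F [ 0.26 -0.4  -1.14] T [-0.026 -0.001 -0.013] gap 0.182 q6 -1.024
level dr(deg) [-0.1  -0.24  0.  ]
```

Call:
apply_moves(
  delta_pos=[
    [0,0,1.5],
    [0,0,1.2],
    [0,0,1],
    [0,0,0.4],
    [0,0,0.4],
    [0,0,0.4],
    [0,0,0.4],
    [0,0,0.4],
  ],
  dr=[
    [-0.1,-0.2,0],
    [0,0,0],
    [0,0,0],
    [0,0,3],
    [0,0,3],
    [0,0,3],
    [0,0,3],
    [0,0,3],
  ],
  fingers=[0,0,0,0,0,0,0,0],
)

```text
clock: 11.1
tool_pos: [0.5261, -0.257, 0.1288]
eef_rot: [[-0.191, 0.982, 0.001], [0.982, 0.191, -0.003], [-0.003, 0.001, -1.0]]
ft_force: [-1.7, -1.2, 4.2]
finger_gap: 0.182
```

```bash
python3 -c "
from h import *
togo([.5245,-.2545,.1296],173)"
```

```text
t 11.1 pos [ 0.5261 -0.257   0.1288] yaw 101.0 delta [ 2.8 -1.1 -0.8] cw dyaw -72.0 F [-1.71 -1.17  4.24] T [-0.173  0.359 -0.019] gap 0.182 q6 -0.763
level dr(deg) [0.05 0.18 0.  ]
```

```bash
python3 look.py 7
python3 - <<'E'
from h import *
T=load('pics/top7.npz');S=load('pics/scene7.npz')
def f(im,x,y,w,h,s):
    c=np.clip((im[y:y+h,x:x+w,::-1]/255.)**.6*255,0,255).astype(np.uint8)
    return cv2.resize(c,None,fx=s,fy=s,interpolation=cv2.INTER_CUBIC)
cv2.imwrite('pics/c13.png',np.hstack([f(T['p'],268,184,22,26,18),f(S['p'],252,180,22,26,18)]))
E
```

```text
t 11.2 pos [ 0.5262 -0.2569  0.1288] yaw 101.1 delta [  5.2  -3.9 -16.2] cw dyaw -71.9 F [-1.13 -0.75  4.12] T [-0.223  0.339  0.012] gap 0.184 q6 -0.764
level dr(deg) [0.06 0.18 0.  ]
T (270, 194)
[[   6   -5    0  244  238  242  239  240  240  240  243  238  243  243
   241  239  242  238  242  242]
 [   3   -3   -4  234  237  231  233  240  242  243  241  237  239  240
   234  241  246  235  244    5]
 [  -5    8   -2  221  222  225  229  229  230  221  223  235  223  222
   220  233  234  232  226    3]
 [  -2   -7   42  204  208  198  212  203  203  202  211  209  205  206
   215  201  211  215  218   47]
 [  48   46   40   34   40   46   72   80  193  194  201  204  200  196
   200  194  199  200  201   44]
 [  50   52   46   45   40   56   64   66   75   69   62   68   47   50
    50   41   40   35   44   57]
 [  43   45   49   47   48   47   62   65   65   64   59   61   48   45
    51   46   47   47   49   47]
 [  45   51   47   47   57   40   44   55   58   55   54   60   53   46
    53   49   47   42   49   46]
 [  42   47   39   49   48   52   51   53   55   50   58   51 
[... 737 characters left out ...]
  -1  -4
    2   0]
 [444 446   2   7  85  83  83  84  89  86  86  -2   1   0   0   5   0  -1
   -1   5]
 [446 439 -11  -1  73  79  79  77  81  77  78  -4  47  45  43  47  48  43
   45  44]
 [438 437   0  -3  71  77  79  78  78  78  74  47  46  45  49  46  46  45
   53  45]
 [435 434  -1  -1  71  64  72  76  72  72  63  46  46  44  45  52  53  46
   43  50]
 [435 433  -1   2   6  52  63  71  63  60  69  49  42  48  46  50  52  46
   52  43]
 [430 430  -1  48  47  45  57  60  63  56  56  51  53  43  50  48  42  56
   62  71]
 [425 430  50  52  41  47  49  55  60  55  51  53  52  38  46  47  68  68
   63  60]
 [425 426  56  50  47  48  51  59  55  50  53  53  49  50  54  60  61  68
   65  69]]
```

View pics/c13.png

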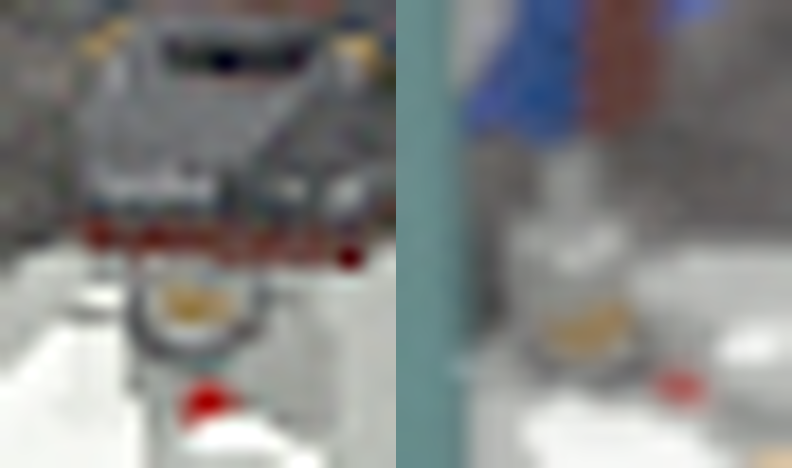

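Call:
apply_moves(
  delta_pos=[
    [0,0,-3],
    [1.2,-2.9,-1],
    [1.2,-2.8,0],
    [0,0,0],
  ],
  dr=[
    [0,0.2,0],
    [0,0,0],
    [0,0,0],
    [0,0,0],
  ],
  fingers=[0,0,0,0],
)

```text
clock: 11.6
tool_pos: [0.5191, -0.2549, 0.1321]
eef_rot: [[-0.198, 0.98, -0.0], [0.98, 0.198, 0.002], [0.002, 0.0, -1.0]]
ft_force: [-0.6, -0.3, -1.9]
finger_gap: 0.181
```

```bash
cat > look2.py <<'E'
from h import *
import sys
from rig import viewer,telemetry
i=sys.argv[1];T_=eval(sys.argv[2]);S_=eval(sys.argv[3])
for n in("scene","top"):
    p,d=viewer.camera(n); m=viewer.camera_model(n); np.savez(f"pics/{n}{i}.npz",p=p,d=d,**m)
togo([.5201,-.2556,.1296],101)
def f(im,x,y,w,h,s):
    c=np.clip((im[y:y+h,x:x+w,::-1]/255.)**.6*255,0,255).astype(np.uint8)
    return cv2.resize(c,None,fx=s,fy=s,interpolation=cv2.INTER_CUBIC)
T=load(f'pics/top{i}.npz');S=load(f'pics/scene{i}.npz')
cv2.imwrite(f'pics/d{i}.png',np.hstack([f(T['p'],*T_,22,26,18),f(S['p'],*S_,22,26,18)]))
E
python3 look2.py 8 "(268,184)" "(252,180)"
```

```text
t 11.7 pos [ 0.5194 -0.2551  0.1321] yaw 101.4 delta [-0.6  0.6  2.5] cw dyaw 0.4 F [-0.09  0.57 -0.62] T [-0.123  0.058 -0.026] gap 0.18 q6 -0.777
level dr(deg) [ 0.03 -0.12  0.  ]
```

View pics/d8.png

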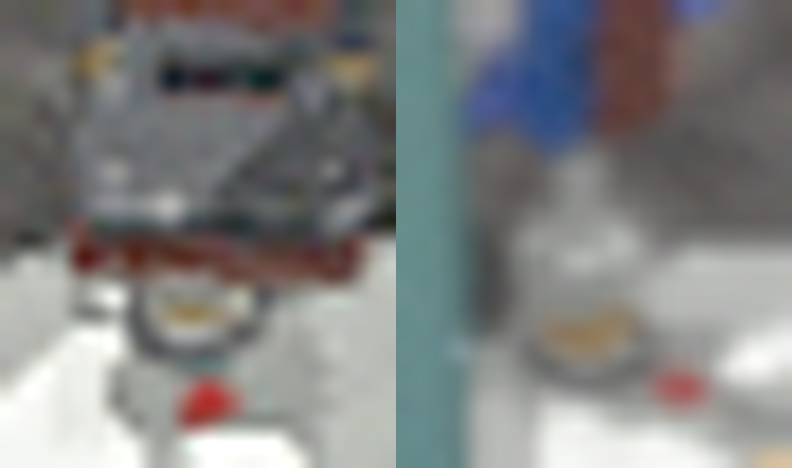

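Call:
apply_moves(
  delta_pos=[
    [0,0,1.2],
    [0,0,1],
    [0,0.2,0.7],
    [0,0.1,0.5],
    [0,0.1,0.4],
    [0,0.1,0.4],
    [0,0.1,0.4],
  ],
  dr=[
    [0,-0.1,0],
    [0,0,0],
    [0,0,-3],
    [0,0,-3],
    [0,0,-3],
    [0,0,-3],
    [0,0,-3],
  ],
  fingers=[0,0,0,0,0,0,0],
)

```text
clock: 12.4
tool_pos: [0.5204, -0.2553, 0.1292]
eef_rot: [[-0.454, 0.891, 0.001], [0.891, 0.454, -0.001], [-0.001, 0.0, -1.0]]
ft_force: [-1.1, 0.7, 2.6]
finger_gap: 0.179
```

```bash
python3 -c "
from h import *
togo([.5201,-.2556,.1296],101)"
```

```text
t 12.4 pos [ 0.5204 -0.2553  0.1292] yaw 117.0 delta [-0.1 -0.4 -0.4] cw dyaw 16.0 F [-1.07  0.73  2.59] T [-0.08   0.377  0.02 ] gap 0.179 q6 -1.046
level dr(deg) [0.02 0.07 0.  ]
```

Call:
apply_moves(
  delta_pos=[
    [0,0.1,0.4],
    [0,0.1,0.4],
    [0,0.1,0.4],
    [0,0.1,0.4],
    [0,0.1,0.4],
    [0,0.1,0.4],
  ],
  dr=[
    [0,0,-3],
    [0,0,-3],
    [0,0,-3],
    [0,0,-3],
    [0,0,-3],
    [0,0,-3],
  ],
  fingers=[0,0,0,0,0,0],
)

```text
clock: 13.0
tool_pos: [0.5218, -0.2555, 0.1292]
eef_rot: [[-0.717, 0.697, 0.003], [0.697, 0.717, -0.003], [-0.004, -0.0, -1.0]]
ft_force: [-1.4, 0.3, 3.8]
finger_gap: 0.183
```

```bash
python3 -c "
from h import *
togo([.5211,-.2547,.1296],101)"
```

```text
t 13.0 pos [ 0.5218 -0.2555  0.1292] yaw 135.8 delta [ 1.   0.1 -0.4] cw dyaw 34.8 F [-1.44  0.28  3.81] T [ 0.058  0.246 -0.008] gap 0.183 q6 -1.373
level dr(deg) [-0.01  0.21 -0.  ]
```

Call:
apply_moves(
  delta_pos=[
    [0.5,0.1,0.4],
    [0.3,0.1,0.4],
    [0.2,0.1,0.4],
    [0.2,0.1,0.4],
    [0.2,0.1,0.4],
    [0.2,0.1,0.4],
  ],
  dr=[
    [0,0.1,-3],
    [0,0,-3],
    [0,0,-3],
    [0,0,-3],
    [0,0,-3],
    [0,0,-3],
  ],
  fingers=[0,0,0,0,0,0],
)

```text
clock: 13.6
tool_pos: [0.5227, -0.2547, 0.1294]
eef_rot: [[-0.903, 0.429, 0.005], [0.429, 0.903, -0.004], [-0.006, -0.001, -1.0]]
ft_force: [-0.7, -0.1, 3.2]
finger_gap: 0.182
```

```bash
python3 -c "
from h import *
togo([.5217,-.2540,.1296],154)"
```

```text
t 13.6 pos [ 0.5227 -0.2547  0.1294] yaw 154.6 delta [ 1.2  0.2 -0.2] cw dyaw 0.6 F [-0.7  -0.09  3.23] T [ 0.123  0.154 -0.022] gap 0.182 q6 -1.7
level dr(deg) [-0.07  0.34 -0.  ]
```

Call:
apply_moves(
  delta_pos=[
    [0.6,0.2,0.4],
    [0.4,0.2,0.4],
    [0.2,0.2,0.4],
    [0.2,0.2,0.4],
    [0.2,0.2,0.4],
    [0.2,0.2,0.4],
  ],
  dr=[
    [0,0.2,-3],
    [0,0.1,-3],
    [0,0,-3],
    [0,0,-3],
    [0,0,-3],
    [0,0,-3],
  ],
  fingers=[0,0,0,0,0,0],
)

```text
clock: 14.2
tool_pos: [0.5236, -0.2536, 0.1295]
eef_rot: [[-0.993, 0.115, 0.004], [0.115, 0.993, -0.003], [-0.004, -0.003, -1.0]]
ft_force: [-1.8, 0.4, 3.4]
finger_gap: 0.176
```

```bash
python3 -c "
from h import *
togo([.522,-.2530,.1296],172)"
```

```text
t 14.2 pos [ 0.5236 -0.2536  0.1295] yaw 173.4 delta [ 1.6  0.4 -0.1] cw dyaw 1.4 F [-1.8   0.38  3.41] T [ 0.13   0.057 -0.005] gap 0.176 q6 -2.025
level dr(deg) [-0.17  0.26  0.  ]
```

Call:
apply_moves(
  delta_pos=[
    [0.8,0.2,0.4],
    [0.6,0.2,0.4],
    [0.3,0.2,0.4],
    [0.3,0.2,0.4],
    [0.2,0.2,0.4],
    [0.2,0.2,0.4],
  ],
  dr=[
    [-0.1,0.2,-3],
    [-0.1,0.1,-3],
    [0,0,-3],
    [0,0,-3],
    [0,0,-3],
    [0,0,-3],
  ],
  fingers=[0,0,0,0,0,0],
)

```text
clock: 14.8
tool_pos: [0.5232, -0.2523, 0.1287]
eef_rot: [[-0.977, -0.211, 0.003], [-0.211, 0.977, -0.0], [-0.003, -0.001, -1.0]]
ft_force: [0.0, -0.2, -0.3]
finger_gap: 0.178
```

```bash
python3 look2.py 9 "(268,184)" "(252,180)"
```

```text
t 14.9 pos [ 0.5232 -0.2523  0.1286] yaw -167.9 delta [ 3.7 -2.5 -1. ] cw dyaw 91.1 F [0.17 0.04 0.19] T [ 0.106 -0.03   0.017] gap 0.177 q6 -2.352
level dr(deg) [-0.04  0.15  0.  ]
```

View pics/d9.png

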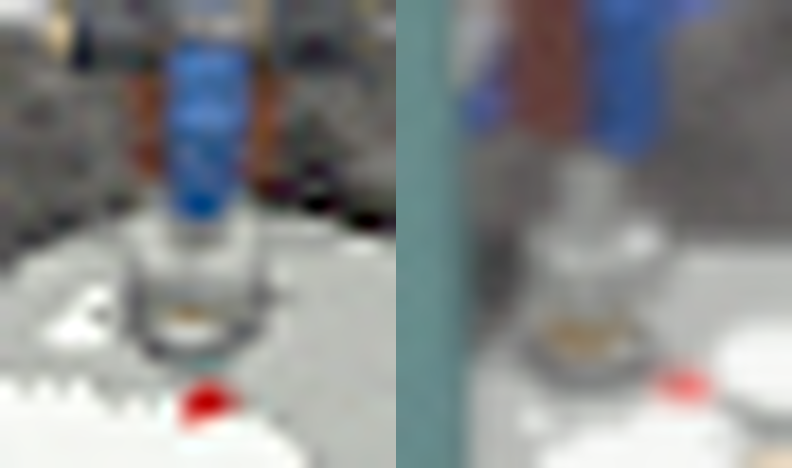

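Call:
apply_moves(
  delta_pos=[
    [0,0,0.7],
    [0,0,0.7],
    [0,0,0.7],
  ],
  dr=[
    [0,0,0],
    [0,0,0],
    [0,0,0],
  ],
  fingers=[0,0,0],
)

```text
clock: 15.2
tool_pos: [0.5233, -0.2523, 0.1267]
eef_rot: [[-0.978, -0.207, 0.003], [-0.207, 0.978, -0.0], [-0.003, -0.001, -1.0]]
ft_force: [-1.1, 0.7, 1.8]
finger_gap: 0.176
```

```bash
python3 -c "
from h import *
togo([.522,-.2530,.1296],172)"
```

```text
t 15.2 pos [ 0.5233 -0.2523  0.1267] yaw -168.1 delta [ 1.4 -0.4 -2.9] cw dyaw 19.9 F [-1.14  0.66  1.76] T [0.183 0.188 0.078] gap 0.176 q6 -2.349
level dr(deg) [-0.05  0.15 -0.  ]
```

Call:
apply_moves(
  delta_pos=[
    [0,0,0.5],
    [0,0,0.5],
    [0,0,0.5],
  ],
  dr=[
    [0,0,-2],
    [0,0,-2],
    [0,0,0],
  ],
  fingers=[0,0,0],
)

```text
clock: 15.5
tool_pos: [0.523, -0.252, 0.1245]
eef_rot: [[-0.961, -0.275, 0.002], [-0.275, 0.961, 0.0], [-0.002, -0.0, -1.0]]
ft_force: [-1.3, 0.7, -1.4]
finger_gap: 0.18
```

```bash
python3 -c "
from h import *
togo([.522,-.2530,.1296],172)"
```

```text
t 15.5 pos [ 0.523  -0.252   0.1245] yaw -164.0 delta [ 1.2 -0.6 -5.1] cw dyaw 24.0 F [-1.28  0.68 -1.44] T [ 0.014 -0.054 -0.02 ] gap 0.18 q6 -2.419
level dr(deg) [-0.01  0.13 -0.  ]
```

Call:
apply_moves(
  delta_pos=[
    [0,0,1],
    [0,0,1],
    [0,0,1],
    [0,0,0.7],
  ],
  dr=[
    [0,0,0],
    [0,0,0],
    [0,0,0],
    [0,0,0],
  ],
  fingers=[0,0,0,0],
)

```text
clock: 15.9
tool_pos: [0.5231, -0.2521, 0.1202]
eef_rot: [[-0.962, -0.272, 0.002], [-0.272, 0.962, 0.001], [-0.002, 0.0, -1.0]]
ft_force: [-0.6, 0.2, 0.3]
finger_gap: 0.178
```

```bash
python3 -c "
from h import *
togo([.522,-.2530,.1296],172)"
```

```text
t 15.9 pos [ 0.5231 -0.2521  0.1202] yaw -164.2 delta [ 1.3 -0.6 -9.5] cw dyaw 23.8 F [-0.57  0.19  0.25] T [ 0.13   0.127 -0.002] gap 0.178 q6 -2.416
level dr(deg) [0.   0.13 0.  ]
```

Call:
apply_moves(
  delta_pos=[
    [0,-0.15,0.3],
    [0,-0.15,0.2],
  ],
  dr=[
    [0,0,3],
    [0,0,3],
  ],
  fingers=[0,0],
)

```text
clock: 16.1
tool_pos: [0.5233, -0.2525, 0.12]
eef_rot: [[-0.986, -0.167, 0.002], [-0.167, 0.986, 0.0], [-0.002, -0.0, -1.0]]
ft_force: [-0.1, 0.6, 1.8]
finger_gap: 0.181
```

```bash
python3 -c "
from h import *
togo([.5231,-.2521,.12],196)"
```

```text
t 16.1 pos [ 0.5233 -0.2525  0.12  ] yaw -170.4 delta [ 0.2  0.4 -0. ] cw dyaw -6.4 F [-0.15  0.6   1.8 ] T [0.076 0.203 0.068] gap 0.181 q6 -2.309
level dr(deg) [-0.01  0.14 -0.  ]
```

Call:
apply_moves(
  delta_pos=[
    [0,-0.15,0.2],
    [0,-0.15,0.2],
  ],
  dr=[
    [0,0,3],
    [0,0,3],
  ],
  fingers=[0,0],
)

```text
clock: 16.3
tool_pos: [0.5234, -0.2531, 0.1201]
eef_rot: [[-0.998, -0.058, 0.002], [-0.058, 0.998, -0.0], [-0.002, -0.001, -1.0]]
ft_force: [-0.8, 0.6, 1.3]
finger_gap: 0.181
```

```bash
python3 -c "
from h import *
togo([.5231,-.2521,.12],196)"
```

```text
t 16.3 pos [ 0.5234 -0.2531  0.1201] yaw -176.7 delta [0.2 1.  0.1] cw dyaw -12.7 F [-0.82  0.63  1.25] T [0.049 0.154 0.064] gap 0.181 q6 -2.2
level dr(deg) [-0.03  0.14  0.  ]
```

Call:
apply_moves(
  delta_pos=[
    [0,-0.25,0.1],
    [0,-0.25,0.1],
    [0,-0.25,0.1],
    [0,-0.25,0.1],
    [0,-0.25,0.1],
    [0,-0.25,0.1],
    [0,-0.25,0.1],
  ],
  dr=[
    [0,0,5],
    [0,0,5],
    [0,0,5],
    [0,0,5],
    [0,0,5],
    [0,0,5],
    [0,0,5],
  ],
  fingers=[0,0,0,0,0,0,0],
)

```text
clock: 17.0
tool_pos: [0.5226, -0.256, 0.1208]
eef_rot: [[-0.838, 0.546, 0.002], [0.546, 0.838, -0.003], [-0.003, -0.002, -1.0]]
ft_force: [-0.2, 0.2, 0.6]
finger_gap: 0.18
```

```bash
python3 -c "
from h import *
togo([.5221,-.2552,.12],103)"
```

```text
t 17.0 pos [ 0.5226 -0.256   0.1208] yaw 146.9 delta [0.9 0.4 0.8] cw dyaw 43.9 F [-0.23  0.18  0.58] T [-0.087  0.141  0.048] gap 0.18 q6 -1.566
level dr(deg) [-0.09  0.19  0.  ]
```

Call:
apply_moves(
  delta_pos=[
    [0.3,-0.2,0.2],
    [0.2,-0.25,0.2],
    [0.1,-0.25,0.2],
    [0.1,-0.25,0.2],
    [0,-0.25,0.2],
    [0,-0.25,0.2],
    [0,-0.25,0.1],
    [0,-0.25,0.1],
    [0,0,0],
  ],
  dr=[
    [0,0.1,5],
    [0,0.1,5],
    [0,0,5],
    [0,0,5],
    [0,0,5],
    [0,0,5],
    [0,0,5],
    [0,0,4],
    [0,0,1],
  ],
  fingers=[0,0,0,0,0,0,0,0,0],
)

```text
clock: 17.9
tool_pos: [0.5199, -0.2583, 0.1207]
eef_rot: [[-0.261, 0.965, -0.002], [0.965, 0.261, -0.004], [-0.003, -0.003, -1.0]]
ft_force: [0.4, 1.0, 0.1]
finger_gap: 0.182
```

```bash
python3 look2.py 10 "(268,184)" "(252,180)"
```

```text
t 18.0 pos [ 0.5199 -0.2582  0.1207] yaw 105.3 delta [ 2.4  0.9 -8.9] cw dyaw 4.3 F [-0.43 -0.39 -0.16] T [-0.028  0.165  0.05 ] gap 0.182 q6 -0.841
level dr(deg) [-0.16  0.19  0.  ]
```

View pics/d10.png

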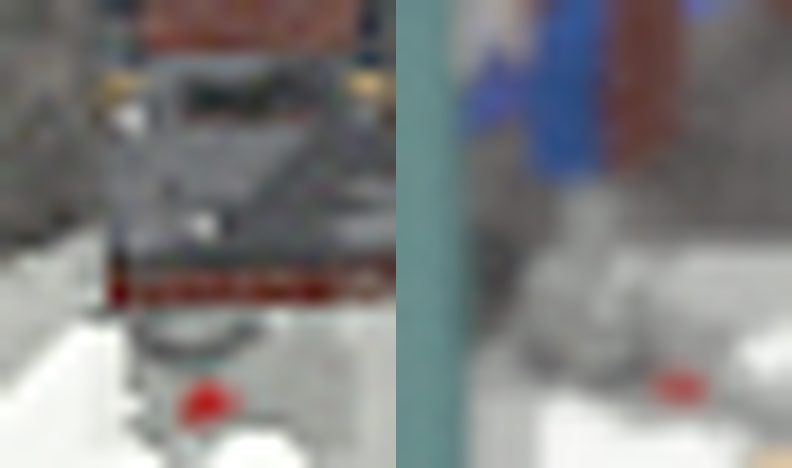

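Call:
apply_moves(
  delta_pos=[
    [0,0,0],
    [0,0,0],
    [0,0,0],
  ],
  dr=[
    [0,0,1.5],
    [0,0,0],
    [0,0,-3],
  ],
  fingers=[0,0,0],
)

```text
clock: 18.3
tool_pos: [0.52, -0.2583, 0.1208]
eef_rot: [[-0.29, 0.957, -0.002], [0.957, 0.29, -0.004], [-0.004, -0.003, -1.0]]
ft_force: [0.7, 0.1, 0.1]
finger_gap: 0.182
```

```bash
python3 -c "
from h import *
togo([.5199,-.2582,.16],103)"
```

```text
t 18.3 pos [ 0.52   -0.2583  0.1208] yaw 106.9 delta [ -0.   -0.1 -39.2] cw dyaw 3.9 F [0.71 0.15 0.1 ] T [-0.021  0.068  0.051] gap 0.182 q6 -0.869
level dr(deg) [-0.15  0.2   0.  ]
```

Call:
apply_moves(
  delta_pos=[
    [0,0.1,0],
    [0,0,0],
  ],
  dr=[
    [0,0,-2],
    [0,0,0],
  ],
  fingers=[0,0],
)

```text
clock: 18.5
tool_pos: [0.5203, -0.2583, 0.1208]
eef_rot: [[-0.326, 0.945, -0.001], [0.945, 0.326, -0.004], [-0.004, -0.002, -1.0]]
ft_force: [-1.0, 0.5, 0.3]
finger_gap: 0.179
```

```bash
python3 -c "
from h import *
togo([.5199,-.2582,.16],103)"
```

```text
t 18.5 pos [ 0.5203 -0.2583  0.1208] yaw 109.0 delta [  0.1  -0.4 -39.2] cw dyaw 6.0 F [-1.    0.55  0.29] T [ 0.023  0.167 -0.022] gap 0.179 q6 -0.907
level dr(deg) [-0.14  0.21  0.  ]
```

Call:
apply_moves(
  delta_pos=[
    [0,0,-5],
    [0,0,-12],
    [0,0,-15],
    [0,0,-5],
    [-14,-21,0],
    [-14,-21,0],
    [-13,-21,0],
    [-12,-20,0],
    [0,0,0],
  ],
  dr=[
    [-0.1,0.2,0],
    [0,0,0],
    [0,0,0],
    [0,0,0],
    [0,0,0],
    [0,0,0],
    [0,0,0],
    [0,0,0],
    [0,0,0],
  ],
  fingers=[0,0,0,0,0,0,0,0,0],
)

```text
clock: 19.4
tool_pos: [0.4589, -0.3379, 0.1632]
eef_rot: [[-0.325, 0.946, 0.003], [0.946, 0.325, -0.002], [-0.003, 0.002, -1.0]]
ft_force: [1.3, -0.5, -1.4]
finger_gap: 0.177
```

```bash
cat >> h.py <<'E'
N={'a':(.5185,-.2535),'b':(.4562,-.3323),'c':(.4191,-.2390)}
def key(n,dx=.0048):
    from rig import telemetry
    s=telemetry.get_state();R=s['eef_rot'];y=np.degrees(np.arctan2(R[1,0],R[0,0]));e=R[:2,0]
    t=np.array(N[n])-dx*e; togo([t[0],t[1],s['tool_pos'][2]],y); print('K-N mm',((s['tool_pos'][:2]+dx*e-N[n])*1000).round(1))
E
python3 -c "
from h import *
key('b')"; python3 look2.py 11 "(268,184)" "(252,180)" >/dev/null
```

```text
t 19.4 pos [ 0.4589 -0.3379  0.1632] yaw 109.0 delta [ 1.4 -0.8 -0. ] cw dyaw 0.0 F [ 1.35 -0.5  -1.36] T [-0.044  0.072  0.026] gap 0.177 q6 -1.088
level dr(deg) [0.14 0.18 0.  ]
K-N mm [ 1.2 -1. ]
```

View pics/d11.png

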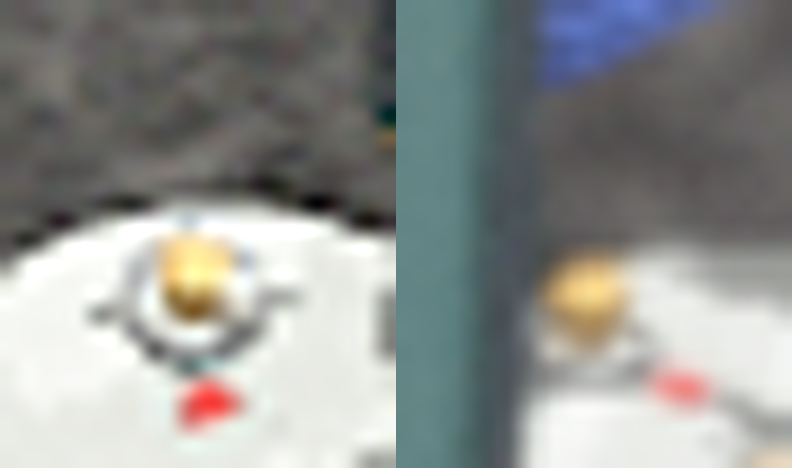

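Call:
apply_moves(
  delta_pos=[
    [1.4,-0.8,8],
    [0,0,8],
    [0,0,6],
    [0,0,4],
    [0,0,0],
  ],
  dr=[
    [0.1,0.2,0],
    [0,0,0],
    [0,0,0],
    [0,0,0],
    [0,0,0],
  ],
  fingers=[0,0,0,0,0],
)

```text
clock: 20.0
tool_pos: [0.4606, -0.3314, 0.1341]
eef_rot: [[-0.329, 0.944, 0.001], [0.944, 0.329, 0.004], [0.004, 0.002, -1.0]]
ft_force: [-0.4, -0.4, -1.4]
finger_gap: 0.181
```

```bash
python3 -c "
from h import *
key('b')"; python3 look2.py 12 "(284,202)" "(276,180)" >/dev/null
```

```text
t 20.0 pos [ 0.4606 -0.3314  0.1341] yaw 109.2 delta [-4.1 -4.5 -0. ] cw dyaw 0.0 F [-0.43 -0.39 -1.44] T [-0.058  0.031  0.043] gap 0.181 q6 -1.085
level dr(deg) [ 0.11 -0.21  0.  ]
K-N mm [2.9 5.4]
```

View pics/d12.png

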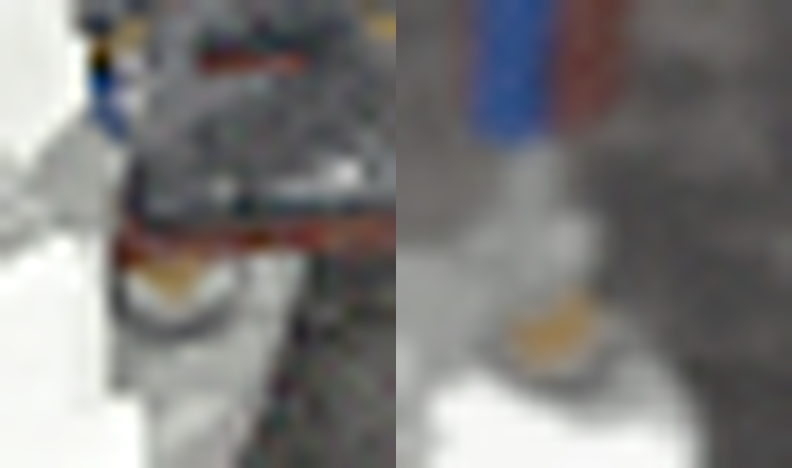

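Call:
apply_moves(
  delta_pos=[
    [-2,-2.2,0],
    [-2,-2.2,0],
    [0,0.3,0],
    [0,0.3,0],
    [0,0.3,0],
    [0,0,0],
  ],
  dr=[
    [0.1,-0.2,0],
    [0,0,0],
    [0,0,-6],
    [0,0,-6],
    [0,0,-6],
    [0,0,0],
  ],
  fingers=[0,0,0,0,0,0],
)

```text
clock: 20.7
tool_pos: [0.4592, -0.3391, 0.1365]
eef_rot: [[-0.613, 0.79, 0.003], [0.79, 0.613, -0.004], [-0.005, 0.0, -1.0]]
ft_force: [0.5, 0.5, -2.2]
finger_gap: 0.177
```

```bash
python3 -c "
from h import *
key('b')"
```

```text
t 20.7 pos [ 0.4592 -0.3391  0.1365] yaw 127.8 delta [ 2.4  1.8 -0. ] cw dyaw 0.0 F [ 0.5   0.49 -2.2 ] T [-0.028  0.063 -0.039] gap 0.177 q6 -1.416
level dr(deg) [ 0.01  0.28 -0.  ]
K-N mm [ 0. -3.]
```

Call:
apply_moves(
  delta_pos=[
    [1.8,1.4,1],
    [0,0,1],
    [0,0,0],
  ],
  dr=[
    [0,0.2,0],
    [0,0,0],
    [0,0,0],
  ],
  fingers=[0,0,0],
)

```text
clock: 21.0
tool_pos: [0.4591, -0.3373, 0.1347]
eef_rot: [[-0.607, 0.794, 0.001], [0.794, 0.607, -0.001], [-0.002, 0.0, -1.0]]
ft_force: [-0.4, 0.5, -1.6]
finger_gap: 0.18
```

```bash
python3 -c "
from h import *
key('b')";  python3 look2.py 13 "(284,202)" "(276,180)" >/dev/null
```

```text
t 21.0 pos [ 0.4591 -0.3373  0.1347] yaw 127.4 delta [ 0.9  0.7 -0. ] cw dyaw 0.0 F [-0.39  0.53 -1.65] T [-0.068  0.002  0.032] gap 0.18 q6 -1.407
level dr(deg) [ 0.02  0.12 -0.  ]
K-N mm [ 0.  -1.2]
```

View pics/d13.png

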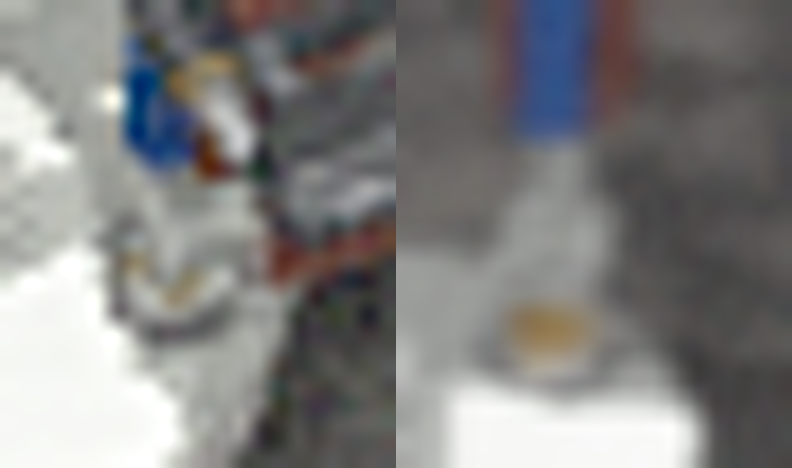

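Call:
apply_moves(
  delta_pos=[
    [0.6,0.5,1],
    [0,0,1.2],
    [0,0,1],
    [0,0,1],
    [0,0.2,0.6],
    [0,0.2,0.4],
    [0,0.2,0.4],
  ],
  dr=[
    [0,0.1,0],
    [0,0,0],
    [0,0,0],
    [0,0,0],
    [0,0,-3],
    [0,0,-3],
    [0,0,-3],
  ],
  fingers=[0,0,0,0,0,0,0],
)

```text
clock: 21.8
tool_pos: [0.4604, -0.3362, 0.1299]
eef_rot: [[-0.727, 0.687, 0.002], [0.687, 0.727, -0.0], [-0.002, 0.001, -1.0]]
ft_force: [0.0, 0.3, 2.5]
finger_gap: 0.181
```

```bash
python3 -c "
from h import *
key('b')"
```

```text
t 21.8 pos [ 0.4604 -0.3362  0.1299] yaw 136.6 delta [ 0.9 -0.1 -0. ] cw dyaw 0.0 F [0.02 0.3  2.51] T [ 0.194  0.101 -0.069] gap 0.181 q6 -1.567
level dr(deg) [0.06 0.09 0.  ]
K-N mm [ 0.7 -0.6]
```

Call:
apply_moves(
  delta_pos=[
    [0.4,-0.1,0.5],
    [0.3,-0.1,0.5],
  ],
  dr=[
    [0,0,2.5],
    [0,0,2.5],
  ],
  fingers=[0,0],
)

```text
clock: 22.0
tool_pos: [0.46, -0.3365, 0.1297]
eef_rot: [[-0.664, 0.748, 0.002], [0.748, 0.664, -0.002], [-0.003, 0.0, -1.0]]
ft_force: [-1.8, 0.6, 2.9]
finger_gap: 0.179
```

```bash
python3 -c "
from h import *
key('b')"
```

```text
t 22.0 pos [ 0.46   -0.3365  0.1297] yaw 131.6 delta [ 0.9 -0.  -0. ] cw dyaw 0.0 F [-1.84  0.58  2.9 ] T [-0.     0.224  0.056] gap 0.179 q6 -1.479
level dr(deg) [ 0.02  0.17 -0.  ]
K-N mm [ 0.6 -0.6]
```

Call:
apply_moves(
  delta_pos=[
    [0.3,0.2,0.2],
    [0.2,0.2,0.2],
    [0.2,0.2,0.2],
    [0.2,0.2,0.2],
    [0.2,0.2,0.2],
  ],
  dr=[
    [0,0,-3],
    [0,0,-3],
    [0,0,-3],
    [0,0,-3],
    [0,0,-3],
  ],
  fingers=[0,0,0,0,0],
)

```text
clock: 22.5
tool_pos: [0.4616, -0.3353, 0.1307]
eef_rot: [[-0.839, 0.544, 0.006], [0.544, 0.839, -0.003], [-0.007, 0.001, -1.0]]
ft_force: [-0.3, 1.0, 1.7]
finger_gap: 0.185
```

```bash
python3 -c "
from h import *
key('b')"
```

```text
t 22.5 pos [ 0.4616 -0.3353  0.1307] yaw 147.0 delta [ 1.3 -0.4 -0. ] cw dyaw 0.0 F [-0.32  1.01  1.69] T [ 0.168 -0.045  0.004] gap 0.185 q6 -1.747
level dr(deg) [0.04 0.38 0.  ]
K-N mm [ 1.3 -0.4]
```

Call:
apply_moves(
  delta_pos=[
    [0.7,0,0.5],
    [0.5,0.2,0.5],
    [0.2,0.2,0.4],
    [0.2,0.2,0.4],
    [0.2,0.2,0.4],
  ],
  dr=[
    [0,0.3,-2],
    [0,0,-3],
    [0,0,-3],
    [0,0,-3],
    [0,0,-3],
  ],
  fingers=[0,0,0,0,0],
)

```text
clock: 23.0
tool_pos: [0.4626, -0.3338, 0.1304]
eef_rot: [[-0.949, 0.316, 0.006], [0.316, 0.949, -0.001], [-0.006, 0.001, -1.0]]
ft_force: [-0.5, 1.4, 2.4]
finger_gap: 0.183
```

```bash
python3 -c "
from h import *
key('b')"
```

```text
t 23.0 pos [ 0.4626 -0.3338  0.1304] yaw 161.6 delta [ 1.8 -0.6 -0. ] cw dyaw 0.0 F [-0.46  1.42  2.42] T [ 0.234  0.095 -0.02 ] gap 0.183 q6 -1.999
level dr(deg) [ 0.05  0.35 -0.  ]
K-N mm [1.9 0. ]
```

Call:
apply_moves(
  delta_pos=[
    [0.5,-0.2,-2],
    [1,-0.3,0],
    [0,0,0],
  ],
  dr=[
    [0,0.3,0],
    [0,0,0],
    [0,0,0],
  ],
  fingers=[0,0,0],
)

```text
clock: 23.3
tool_pos: [0.4612, -0.334, 0.1326]
eef_rot: [[-0.948, 0.318, 0.001], [0.318, 0.948, 0.0], [-0.001, 0.001, -1.0]]
ft_force: [-0.1, 0.4, -1.6]
finger_gap: 0.184
```

```bash
python3 -c "
from h import *
key('b')";  python3 look2.py 14 "(284,202)" "(276,180)" >/dev/null
```

```text
t 23.3 pos [ 0.4612 -0.334   0.1326] yaw 161.5 delta [ 0.5  0.  -0. ] cw dyaw 0.0 F [-0.12  0.43 -1.61] T [-0.011  0.048 -0.001] gap 0.184 q6 -1.996
level dr(deg) [ 0.03  0.07 -0.  ]
K-N mm [ 0.4 -0.2]
```

View pics/d14.png

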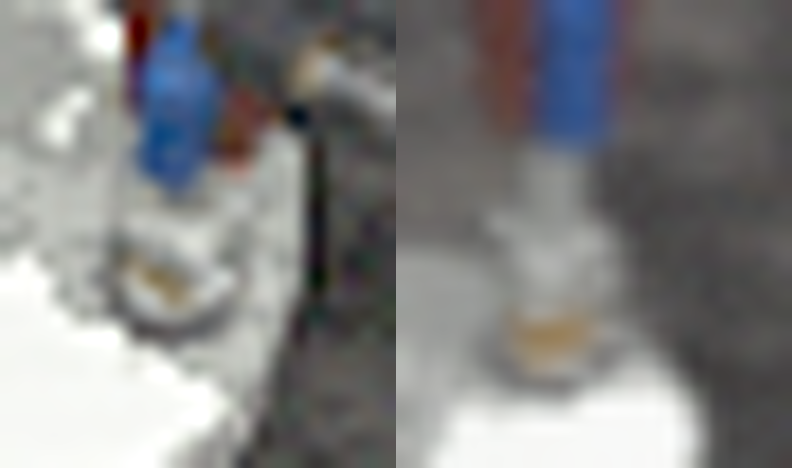

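Call:
apply_moves(
  delta_pos=[
    [0.5,1.0,0.6],
    [0,0,1],
    [0.2,0,0.8],
    [0.3,0,0.5],
    [0.3,-0.2,0.4],
    [0.3,-0.2,0.4],
    [0.3,-0.2,0.4],
  ],
  dr=[
    [0,0,0],
    [0,0,0],
    [0,0,0],
    [0,0,0],
    [0,0,3],
    [0,0.1,3],
    [0,0.1,3],
  ],
  fingers=[0,0,0,0,0,0,0],
)

```text
clock: 24.1
tool_pos: [0.4602, -0.3341, 0.1282]
eef_rot: [[-0.884, 0.467, -0.0], [0.467, 0.884, -0.001], [-0.0, -0.001, -1.0]]
ft_force: [-0.2, -1.9, 0.1]
finger_gap: 0.18
```

```bash
sed -i "s/(.4562,-.3323)/(.4564,-.3310)/" h.py; python3 -c "
from h import *
key('b')"
```

```text
t 24.1 pos [ 0.4602 -0.3341  0.1282] yaw 152.1 delta [ 0.   0.9 -0. ] cw dyaw 0.0 F [-0.16 -1.92  0.07] T [-0.29  -0.055  0.05 ] gap 0.18 q6 -1.833
level dr(deg) [-0.04  0.    0.  ]
K-N mm [-0.4 -0.9]
```

Call:
apply_moves(
  delta_pos=[
    [0,-0.3,0.7],
    [0,-0.2,0.7],
    [0,0,0.7],
  ],
  dr=[
    [0,0,0],
    [0,0,1],
    [0,0,1],
  ],
  fingers=[0,0,0],
)

```text
clock: 24.4
tool_pos: [0.4602, -0.3345, 0.1264]
eef_rot: [[-0.867, 0.498, 0.0], [0.498, 0.867, -0.0], [-0.0, -0.0, -1.0]]
ft_force: [0.7, 0.5, 2.7]
finger_gap: 0.182
```

```bash
python3 -c "
from h import *
key('b')"
```

```text
t 24.4 pos [ 0.4602 -0.3345  0.1264] yaw 150.1 delta [ 0.2  1.1 -0. ] cw dyaw 0.0 F [0.68 0.51 2.73] T [-0.002  0.16   0.083] gap 0.182 q6 -1.799
level dr(deg) [-0.01  0.02 -0.  ]
K-N mm [-0.4 -1.1]
```

Call:
apply_moves(
  delta_pos=[
    [0,0,0.3],
    [0,0,0.4],
    [0,0,0.4],
  ],
  dr=[
    [0,0,-2],
    [0,0,-2],
    [0,0,-1],
  ],
  fingers=[0,0,0],
)

```text
clock: 24.7
tool_pos: [0.46, -0.3341, 0.125]
eef_rot: [[-0.908, 0.419, 0.0], [0.419, 0.908, 0.0], [0.0, 0.0, -1.0]]
ft_force: [0.5, -0.2, -1.2]
finger_gap: 0.184
```

```bash
python3 -c "
from h import *
key('b')"
```

```text
t 24.7 pos [ 0.46   -0.3341  0.125 ] yaw 155.2 delta [-0.2  1.3  0. ] cw dyaw 0.0 F [ 0.53 -0.18 -1.22] T [-0.084 -0.047  0.016] gap 0.184 q6 -1.888
level dr(deg) [ 0.01 -0.    0.  ]
K-N mm [-0.7 -1.1]
```

Dropping in, with zero net force at z = 0.125. I'll push it to the seat.

Call:
apply_moves(
  delta_pos=[
    [0,0,1],
    [0,0,1],
    [0,0,1],
    [0,0,1],
  ],
  dr=[
    [0,0,0],
    [0,0,0],
    [0,0,0],
    [0,0,0],
  ],
  fingers=[0,0,0,0],
)

```text
clock: 25.1
tool_pos: [0.46, -0.3342, 0.1204]
eef_rot: [[-0.907, 0.42, 0.0], [0.42, 0.907, 0.0], [-0.0, 0.0, -1.0]]
ft_force: [0.2, 0.5, 0.8]
finger_gap: 0.178
```

```bash
python3 -c "
from h import *
key('b')"
```

```text
t 25.1 pos [ 0.46   -0.3342  0.1204] yaw 155.1 delta [-0.2  1.3  0. ] cw dyaw 0.0 F [0.25 0.53 0.75] T [ 0.024 -0.044  0.022] gap 0.178 q6 -1.887
level dr(deg) [ 0.  0. -0.]
K-N mm [-0.7 -1.1]
```

Call:
apply_moves(
  delta_pos=[
    [0,-0.1,0.2],
  ],
  dr=[
    [0,0,2.5],
  ],
  fingers=[0],
)

```text
clock: 25.2
tool_pos: [0.4602, -0.3343, 0.1202]
eef_rot: [[-0.888, 0.46, 0.0], [0.46, 0.888, 0.0], [-0.0, 0.0, -1.0]]
ft_force: [0.1, 0.2, 0.4]
finger_gap: 0.184
```

```bash
python3 -c "
from h import *
key('b')"
```

```text
t 25.2 pos [ 0.4602 -0.3343  0.1202] yaw 152.6 delta [0.1 1.2 0. ] cw dyaw 0.0 F [0.07 0.25 0.44] T [ 0.079 -0.157 -0.011] gap 0.184 q6 -1.842
level dr(deg) [0.01 0.02 0.  ]
K-N mm [-0.5 -1.1]
```

Call:
apply_moves(
  delta_pos=[
    [0,-0.1,0.2],
  ],
  dr=[
    [0,0,2.5],
  ],
  fingers=[0],
)

```text
clock: 25.3
tool_pos: [0.4602, -0.3345, 0.1202]
eef_rot: [[-0.866, 0.5, 0.0], [0.5, 0.866, -0.0], [-0.0, 0.0, -1.0]]
ft_force: [-1.1, 0.4, -0.1]
finger_gap: 0.179
```

```bash
python3 -c "
from h import *
key('b')"
```

```text
t 25.3 pos [ 0.4602 -0.3345  0.1202] yaw 150.0 delta [ 0.2  1.1 -0. ] cw dyaw 0.0 F [-1.12  0.4  -0.08] T [-0.045  0.158  0.088] gap 0.179 q6 -1.797
level dr(deg) [0.   0.02 0.  ]
K-N mm [-0.4 -1.1]
```

Call:
apply_moves(
  delta_pos=[
    [0,-0.1,0.2],
  ],
  dr=[
    [0,0,2.5],
  ],
  fingers=[0],
)

```text
clock: 25.4
tool_pos: [0.46, -0.3347, 0.1202]
eef_rot: [[-0.842, 0.539, 0.0], [0.539, 0.842, -0.0], [-0.0, -0.0, -1.0]]
ft_force: [-0.1, -0.7, 0.9]
finger_gap: 0.179
```

```bash
python3 -c "
from h import *
key('b')"
```

```text
t 25.4 pos [ 0.46   -0.3347  0.1202] yaw 147.4 delta [ 0.2  1.1 -0. ] cw dyaw 0.0 F [-0.11 -0.66  0.87] T [-0.033  0.167  0.031] gap 0.179 q6 -1.752
level dr(deg) [-0.01  0.02  0.  ]
K-N mm [-0.4 -1.1]
```

Call:
apply_moves(
  delta_pos=[
    [0,-0.4,0.1],
    [0,-0.4,0.1],
    [0,-0.4,0.1],
    [0,-0.4,0.1],
    [0,-0.4,0.1],
    [0,-0.4,0.1],
    [0,-0.4,0.1],
    [0,-0.4,0.1],
  ],
  dr=[
    [0,0,5],
    [0,0,5],
    [0,0,5],
    [0,0,5],
    [0,0,5],
    [0,0,5],
    [0,0,5],
    [0,0,5],
  ],
  fingers=[0,0,0,0,0,0,0,0],
)

```text
clock: 26.2
tool_pos: [0.4571, -0.3369, 0.1206]
eef_rot: [[-0.271, 0.963, -0.001], [0.963, 0.271, -0.001], [-0.001, -0.001, -1.0]]
ft_force: [-0.7, 1.3, 0.3]
finger_gap: 0.175
```

```bash
sed -i "s/(.4564,-.3310)/(.4558,-.3321)/" h.py; python3 -c "
from h import *
key('b')"
```

```text
t 26.2 pos [ 0.4571 -0.3369  0.1206] yaw 105.7 delta [ 0.1  0.  -0. ] cw dyaw 0.0 F [-0.65  1.3   0.32] T [0.022 0.018 0.076] gap 0.175 q6 -1.03
level dr(deg) [-0.05  0.06 -0.  ]
K-N mm [ 0.  -0.1]
```

Call:
apply_moves(
  delta_pos=[
    [0,-0.4,0.1],
    [0,-0.4,0.1],
    [0,-0.4,0.1],
    [0,-0.4,0.1],
    [0,-0.4,0.1],
    [0,-0.4,0.1],
    [0,-0.4,0.1],
    [0,-0.4,0.1],
    [0,-0.2,0.1],
    [0,0,0],
  ],
  dr=[
    [0,0,5],
    [0,0,5],
    [0,0,5],
    [0,0,5],
    [0,0,5],
    [0,0,5],
    [0,0,5],
    [0,0,5],
    [0,0,3],
    [0,0,0.5],
  ],
  fingers=[0,0,0,0,0,0,0,0,0,0],
)

```text
clock: 27.2
tool_pos: [0.4532, -0.3364, 0.1208]
eef_rot: [[0.496, 0.868, -0.002], [0.868, -0.496, -0.001], [-0.002, -0.001, -1.0]]
ft_force: [0.1, -0.6, -0.6]
finger_gap: 0.182
```

```bash
python3 -c "
from h import *
key('b')"
```

```text
t 27.2 pos [ 0.4532 -0.3364  0.1208] yaw 60.2 delta [ 0.3  0.1 -0. ] cw dyaw 0.0 F [ 0.08 -0.62 -0.61] T [0.003 0.088 0.07 ] gap 0.182 q6 -0.239
level dr(deg) [-0.04  0.11  0.  ]
K-N mm [-0.3 -0.2]
```

Call:
apply_moves(
  delta_pos=[
    [0,0.1,0],
    [0,0.1,0],
    [0,0,0],
  ],
  dr=[
    [0,0,-2.5],
    [0,0,-2.5],
    [0,0,0],
  ],
  fingers=[0,0,0],
)

```text
clock: 27.5
tool_pos: [0.4533, -0.3366, 0.1208]
eef_rot: [[0.414, 0.91, -0.002], [0.91, -0.414, -0.002], [-0.002, -0.001, -1.0]]
ft_force: [0.6, -0.1, -0.7]
finger_gap: 0.184
```

```bash
python3 -c "
from h import *
key('b')"
```

```text
t 27.5 pos [ 0.4533 -0.3366  0.1208] yaw 65.6 delta [ 0.3  0.4 -0. ] cw dyaw 0.0 F [ 0.63 -0.11 -0.72] T [-0.09   0.072  0.002] gap 0.184 q6 -0.332
level dr(deg) [-0.05  0.12  0.  ]
K-N mm [-0.5 -0.1]
```

Call:
apply_moves(
  delta_pos=[
    [0,0,-5],
    [0,0,-12],
    [0,0,-15],
    [0,0,-5],
    [17,-17,0],
    [18,-18,0],
    [18,-18,0],
    [13,-14,0],
    [0,0,0],
    [0,0,0],
    [0,0,0],
  ],
  dr=[
    [0,0.1,0],
    [0,0,0],
    [0,0,0],
    [0,0,0],
    [0,0,0],
    [0,0,0],
    [0,0,0],
    [0,0,0],
    [0,0,-6],
    [0,0,-6],
    [0,0,0],
  ],
  fingers=[0,0,0,0,0,0,0,0,0,0,0],
)

```text
clock: 28.6
tool_pos: [0.4181, -0.2457, 0.1636]
eef_rot: [[0.213, 0.977, 0.001], [0.977, -0.213, -0.002], [-0.002, 0.001, -1.0]]
ft_force: [0.5, -1.2, -0.7]
finger_gap: 0.177
```

```bash
sed -i "s/(.4191,-.2390)/(.4192,-.2385)/" h.py; python3 -c "
from h import *
key('c')"; python3 look2.py 15 "(260,205)" "(262,188)" >/dev/null
```

```text
t 28.6 pos [ 0.4181 -0.2457  0.1636] yaw 77.7 delta [ 2.5 -0.4 -0. ] cw dyaw 0.0 F [ 0.49 -1.16 -0.74] T [-0.102  0.097 -0.015] gap 0.177 q6 -0.458
level dr(deg) [ 0.07  0.09 -0.  ]
K-N mm [-0.1 -2.5]
```

View pics/d15.png

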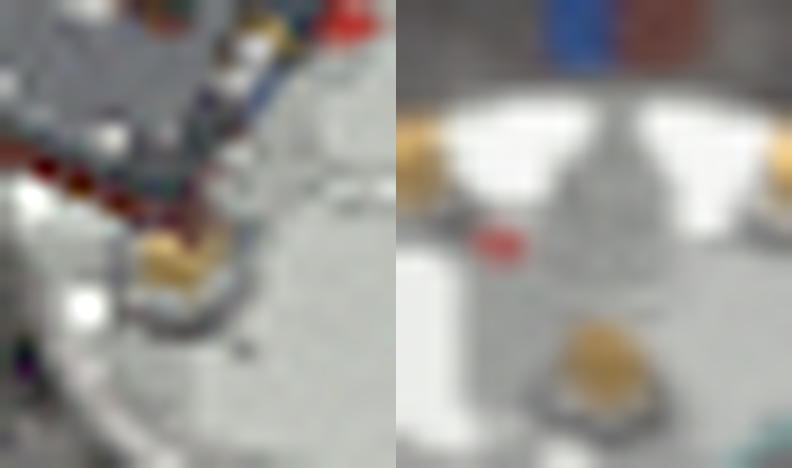

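Call:
apply_moves(
  delta_pos=[
    [1.8,-0.3,7],
    [0,0,7],
    [0,0,6],
    [0,0,4],
    [0,0,1],
    [0,0,0],
  ],
  dr=[
    [0.1,0.1,0],
    [0,0,0],
    [0,0,0],
    [0,0,0],
    [0,0,0],
    [0,0,0],
  ],
  fingers=[0,0,0,0,0,0],
)

```text
clock: 29.3
tool_pos: [0.4184, -0.2447, 0.1356]
eef_rot: [[0.223, 0.975, -0.001], [0.975, -0.223, 0.001], [0.001, -0.001, -1.0]]
ft_force: [-0.1, -0.4, -1.5]
finger_gap: 0.18
```

```bash
python3 -c "
from h import *
key('c')"
```

```text
t 29.3 pos [ 0.4184 -0.2447  0.1356] yaw 77.1 delta [ 1.4 -0.6  0. ] cw dyaw 0.0 F [-0.13 -0.36 -1.48] T [-0.064  0.135 -0.022] gap 0.18 q6 -0.447
level dr(deg) [-0.08 -0.03 -0.  ]
K-N mm [ 0.3 -1.5]
```

Call:
apply_moves(
  delta_pos=[
    [1.2,-0.4,0.8],
    [0,0,0.8],
    [0,0,0.8],
    [0,0,0.8],
    [0,0,0.8],
  ],
  dr=[
    [-0.1,0,0],
    [0,0,0],
    [0,0,0],
    [0,0,0],
    [0,0,0],
  ],
  fingers=[0,0,0,0,0],
)

```text
clock: 29.8
tool_pos: [0.4188, -0.2437, 0.1319]
eef_rot: [[0.223, 0.975, 0.002], [0.975, -0.223, -0.0], [0.0, 0.002, -1.0]]
ft_force: [-0.2, -0.6, -1.2]
finger_gap: 0.183
```

```bash
python3 -c "
from h import *
key('c')"; python3 look2.py 16 "(260,205)" "(262,188)" >/dev/null
```

```text
t 29.8 pos [ 0.4188 -0.2437  0.1319] yaw 77.1 delta [ 0.3 -0.7 -0. ] cw dyaw 0.0 F [-0.22 -0.6  -1.17] T [-0.057  0.093 -0.018] gap 0.183 q6 -0.445
level dr(deg) [ 0.1 -0.  -0. ]
K-N mm [ 0.6 -0.5]
```

View pics/d16.png

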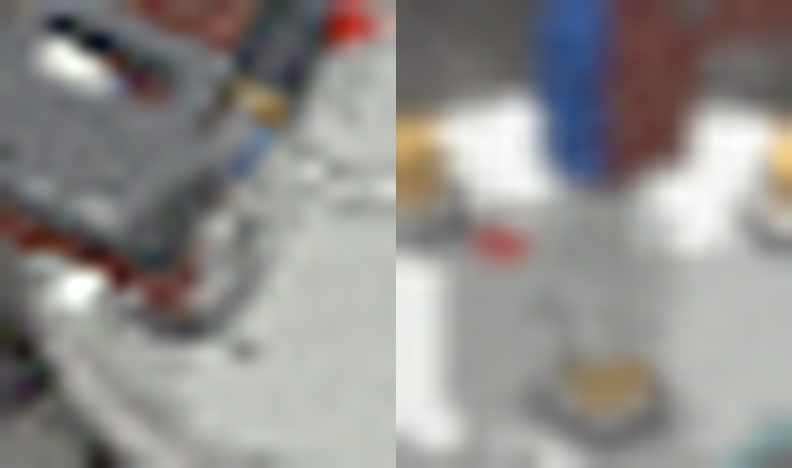

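Call:
apply_moves(
  delta_pos=[
    [0.2,-0.5,0.8],
    [0,0,0.8],
    [0,0,0.7],
  ],
  dr=[
    [0.1,0,0],
    [0,0,0],
    [0,0,0],
  ],
  fingers=[0,0,0],
)

```text
clock: 30.2
tool_pos: [0.4183, -0.2434, 0.1295]
eef_rot: [[0.223, 0.975, -0.0], [0.975, -0.223, 0.0], [-0.0, -0.0, -1.0]]
ft_force: [0.3, 0.3, -2.0]
finger_gap: 0.185
```

```bash
python3 -c "
from h import *
key('c')"
```

```text
t 30.2 pos [ 0.4183 -0.2434  0.1295] yaw 77.1 delta [ 0.1 -0.2  0. ] cw dyaw 0.0 F [ 0.29  0.26 -2.02] T [-0.081  0.062 -0.016] gap 0.185 q6 -0.444
level dr(deg) [-0.  0.  0.]
K-N mm [ 0.2 -0.2]
```

Call:
apply_moves(
  delta_pos=[
    [0,0,0.8],
    [0,0,0.8],
    [0,0,0.8],
  ],
  dr=[
    [0,0,0],
    [0,0,0],
    [0,0,0],
  ],
  fingers=[0,0,0],
)

```text
clock: 30.5
tool_pos: [0.4183, -0.2434, 0.1269]
eef_rot: [[0.224, 0.975, -0.0], [0.975, -0.224, 0.0], [-0.0, -0.0, -1.0]]
ft_force: [-0.4, -0.4, -1.5]
finger_gap: 0.182
```

```bash
python3 -c "
from h import *
key('c')"
```

```text
t 30.5 pos [ 0.4183 -0.2434  0.1269] yaw 77.1 delta [ 0.1 -0.2  0. ] cw dyaw 0.0 F [-0.38 -0.36 -1.49] T [-0.017  0.138  0.011] gap 0.182 q6 -0.444
level dr(deg) [-0.  0. -0.]
K-N mm [ 0.2 -0.2]
```

Going in freely, so the angle already matches. I'll seat it.

Call:
apply_moves(
  delta_pos=[
    [0,0,1],
    [0,0,1],
    [0,0,1],
    [0,0,1],
    [0,0,1],
    [0,0,0.7],
  ],
  dr=[
    [0,0,0],
    [0,0,0],
    [0,0,0],
    [0,0,0],
    [0,0,0],
    [0,0,0],
  ],
  fingers=[0,0,0,0,0,0],
)

```text
clock: 31.1
tool_pos: [0.4183, -0.2434, 0.1206]
eef_rot: [[0.224, 0.975, -0.0], [0.975, -0.224, 0.0], [0.0, -0.0, -1.0]]
ft_force: [0.5, -0.1, 0.6]
finger_gap: 0.182
```

```bash
python3 -c "
from h import *
key('c')"
```

```text
t 31.1 pos [ 0.4183 -0.2434  0.1206] yaw 77.1 delta [ 0.1 -0.2  0. ] cw dyaw 0.0 F [ 0.47 -0.12  0.55] T [ 0.02   0.153 -0.01 ] gap 0.182 q6 -0.444
level dr(deg) [-0.01 -0.    0.  ]
K-N mm [ 0.2 -0.2]
```

Call:
apply_moves(
  delta_pos=[
    [0,-0.1,0.1],
  ],
  dr=[
    [0,0,2.5],
  ],
  fingers=[0],
)

```text
clock: 31.2
tool_pos: [0.4181, -0.2434, 0.1205]
eef_rot: [[0.266, 0.964, -0.0], [0.964, -0.266, -0.0], [-0.0, -0.0, -1.0]]
ft_force: [-1.6, -0.8, -0.4]
finger_gap: 0.183
```

```bash
python3 -c "
from h import *
key('c')"
```

```text
t 31.2 pos [ 0.4181 -0.2434  0.1205] yaw 74.6 delta [ 0.2 -0.3  0. ] cw dyaw 0.0 F [-1.62 -0.76 -0.4 ] T [-0.181  0.456  0.033] gap 0.183 q6 -0.4
level dr(deg) [-0.02  0.01 -0.  ]
K-N mm [ 0.2 -0.3]
```

Call:
apply_moves(
  delta_pos=[
    [0,-0.1,0.1],
  ],
  dr=[
    [0,0,2.5],
  ],
  fingers=[0],
)

```text
clock: 31.3
tool_pos: [0.4177, -0.2435, 0.1205]
eef_rot: [[0.309, 0.951, -0.001], [0.951, -0.309, -0.0], [-0.001, -0.001, -1.0]]
ft_force: [-2.5, 0.2, 0.7]
finger_gap: 0.181
```

```bash
python3 -c "
from h import *
key('c')"
```

```text
t 31.3 pos [ 0.4177 -0.2435  0.1205] yaw 72.0 delta [ 0.4 -0.1 -0. ] cw dyaw 0.0 F [-2.45  0.19  0.73] T [-0.099  0.548  0.089] gap 0.181 q6 -0.355
level dr(deg) [-0.06  0.03 -0.  ]
K-N mm [-0.  -0.4]
```

Call:
apply_moves(
  delta_pos=[
    [0,-0.1,0.1],
  ],
  dr=[
    [0,0,2.5],
  ],
  fingers=[0],
)

```text
clock: 31.4
tool_pos: [0.4173, -0.2434, 0.1204]
eef_rot: [[0.352, 0.936, -0.002], [0.936, -0.352, -0.0], [-0.001, -0.002, -1.0]]
ft_force: [0.5, -0.2, 0.8]
finger_gap: 0.181
```

```bash
python3 -c "
from h import *
key('c')"
```

```text
t 31.4 pos [ 0.4173 -0.2434  0.1204] yaw 69.4 delta [ 0.4  0.1 -0. ] cw dyaw 0.0 F [ 0.54 -0.24  0.78] T [0.103 0.205 0.08 ] gap 0.181 q6 -0.31
level dr(deg) [-0.09  0.04 -0.  ]
K-N mm [-0.2 -0.4]
```

Call:
apply_moves(
  delta_pos=[
    [0,-0.4,0.1],
    [0,-0.4,0.1],
    [0,-0.4,0.1],
    [0,-0.4,0.1],
    [0,-0.4,0.1],
    [0,-0.4,0.1],
    [0,-0.4,0.1],
    [0,-0.4,0.1],
  ],
  dr=[
    [0.1,0,5],
    [0,0,5],
    [0,0,5],
    [0,0,5],
    [0,0,5],
    [0,0,5],
    [0,0,5],
    [0,0,5],
  ],
  fingers=[0,0,0,0,0,0,0,0],
)

```text
clock: 32.2
tool_pos: [0.4146, -0.241, 0.1207]
eef_rot: [[0.884, 0.467, -0.004], [0.467, -0.884, 0.001], [-0.003, -0.002, -1.0]]
ft_force: [-0.7, 0.9, 0.5]
finger_gap: 0.183
```

```bash
python3 -c "
from h import *
key('c')"
```

```text
t 32.2 pos [ 0.4146 -0.241   0.1207] yaw 27.9 delta [ 0.4 -0.  -0. ] cw dyaw 0.0 F [-0.72  0.89  0.55] T [0.076 0.188 0.1  ] gap 0.183 q6 0.417
level dr(deg) [-0.14  0.16  0.  ]
K-N mm [-0.4 -0.2]
```

Call:
apply_moves(
  delta_pos=[
    [0,-0.4,0.1],
    [0,-0.4,0.1],
    [0,-0.4,0.1],
    [0,-0.4,0.1],
    [0,-0.4,0.1],
    [0,-0.4,0.1],
    [0,-0.4,0.1],
    [0,-0.4,0.1],
    [0,-0.2,0.1],
    [0,0,0],
  ],
  dr=[
    [-0.1,0.1,5],
    [0,0,5],
    [0,0,5],
    [0,0,5],
    [0,0,5],
    [0,0,5],
    [0,0,5],
    [0,0,5],
    [0,0,3],
    [0,0,0.5],
  ],
  fingers=[0,0,0,0,0,0,0,0,0,0],
)

```text
clock: 33.2
tool_pos: [0.414, -0.2369, 0.1208]
eef_rot: [[0.954, -0.301, -0.001], [-0.301, -0.954, 0.0], [-0.001, 0.0, -1.0]]
ft_force: [0.5, 1.6, -0.9]
finger_gap: 0.183
```

```bash
python3 -c "
from h import *
key('c')"
```

```text
t 33.2 pos [ 0.414  -0.2369  0.1208] yaw -17.5 delta [ 0.6 -0.  -0. ] cw dyaw 0.0 F [ 0.5   1.56 -0.94] T [0.053 0.119 0.083] gap 0.183 q6 1.212
level dr(deg) [ 0.    0.07 -0.  ]
K-N mm [-0.6  0.2]
```

Call:
apply_moves(
  delta_pos=[
    [0,0.1,0],
    [0,0.1,0],
    [0,0,0],
  ],
  dr=[
    [0,0,-2.5],
    [0,0,-2.5],
    [0,0,0],
  ],
  fingers=[0,0,0],
)

```text
clock: 33.5
tool_pos: [0.414, -0.2371, 0.1208]
eef_rot: [[0.978, -0.211, -0.001], [-0.211, -0.978, 0.0], [-0.001, -0.0, -1.0]]
ft_force: [-0.0, 0.6, -0.7]
finger_gap: 0.182
```

```bash
python3 -c "
from h import *
key('c')"
```

```text
t 33.5 pos [ 0.414  -0.2371  0.1208] yaw -12.2 delta [ 0.6  0.2 -0. ] cw dyaw 0.0 F [-0.03  0.56 -0.68] T [ 0.094  0.168 -0.046] gap 0.182 q6 1.119
level dr(deg) [-0.    0.06  0.  ]
K-N mm [-0.5  0.3]
```

Call:
apply_moves(
  delta_pos=[
    [0,0,-5],
    [0,0,-15],
    [0,0,-20],
    [0,0,-20],
    [0,0,-5],
    [0,0,0],
  ],
  dr=[
    [0,0,0],
    [0,0,0],
    [0,0,0],
    [0,0,0],
    [0,0,0],
    [0,0,0],
  ],
  fingers=[0,0,0,0,0,0],
)

```text
clock: 34.1
tool_pos: [0.4138, -0.237, 0.1884]
eef_rot: [[0.977, -0.214, -0.002], [-0.214, -0.977, 0.001], [-0.002, -0.0, -1.0]]
ft_force: [0.1, 0.1, -2.5]
finger_gap: 0.184
```

```bash
python3 -c "
from h import *
togo([.424,.10,.195],-12)
m=load('pics/top0.npz');C=cloud(m)
for n,b in dict(paper=(188,205,200,230),near=(165,180,208,215),dark=(300,330,210,225)).items(): print(n,np.median(C[b[2]:b[3],b[0]:b[1],2]))
m=load('pics/scene0.npz');C=cloud(m)
print('scene paper',np.median(C[225:240,220:240,2]))
"
```

```text
t 34.1 pos [ 0.4138 -0.237   0.1884] yaw -12.3 delta [ -62.1 -331.4   -6.3] cw dyaw -0.3 F [ 0.14  0.07 -2.45] T [ 0.041  0.105 -0.016] gap 0.184 q6 1.122
level dr(deg) [-0.02  0.1   0.  ]
paper 0.009437437152014633
near 0.00984485691590567
dark 0.00030053052567663983
scene paper 0.00886745052644422
```

Call:
apply_moves(
  delta_pos=[
    [-8,-35,-2],
    [-8,-40,-2],
    [-8,-40,0],
    [-8,-40,0],
    [-8,-40,0],
    [-8,-40,0],
    [-8,-40,0],
    [-8,-40,0],
    [-6,-35,0],
    [-4,-20,0],
    [0,0,0],
    [0,0,0],
  ],
  dr=[
    [0,0,0],
    [0,0,0],
    [0,0,0],
    [0,0,0],
    [0,0,0],
    [0,0,0],
    [0,0,0],
    [0,0,0],
    [0,0,0],
    [0,0,0],
    [0,0,0],
    [0,0,0],
  ],
  fingers=[0,0,0,0,0,0,0,0,0,0,0,0],
)

```text
clock: 35.3
tool_pos: [0.4178, 0.1523, 0.1833]
eef_rot: [[0.976, -0.219, -0.01], [-0.219, -0.976, -0.001], [-0.009, 0.003, -1.0]]
ft_force: [0.2, -0.3, -0.8]
finger_gap: 0.183
```

```bash
echo "N['s']=(.4273,.1658)" >> h.py; python3 look2.py 17 "(258,195)" "(168,225)" >/dev/null
python3 - <<'E'
from h import *
key('s')
def f(im,x,y,w,h,s):
    c=np.clip((im[y:y+h,x:x+w,::-1]/255.)**.6*255,0,255).astype(np.uint8)
    return cv2.resize(c,None,fx=s,fy=s,interpolation=cv2.INTER_CUBIC)
A=load('pics/top0.npz')['p'];B=load('pics/top17.npz')['p']
cv2.imwrite('pics/e1.png',np.hstack([f(A,258,193,46,40,8),f(B,258,193,46,40,8)]))
S=load('pics/scene17.npz')['p']
cv2.imwrite('pics/e2.png',np.hstack([f(B,162,170,36,46,11),f(S,176,210,36,46,11)]))
E
```

```text
t 35.4 pos [0.418  0.1516 0.1835] yaw -12.8 delta [  1.1 -15.9  -0.1] cw dyaw 0.0 F [-0.17 -0.24 -1.97] T [0.083 0.164 0.001] gap 0.182 q6 1.985
level dr(deg) [ 0.17  0.53 -0.  ]
K-N mm [ -4.6 -15.2]
```

View pics/e1.png

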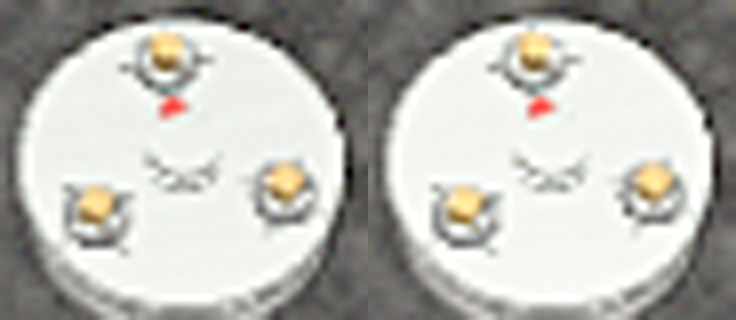

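View pics/e2.png

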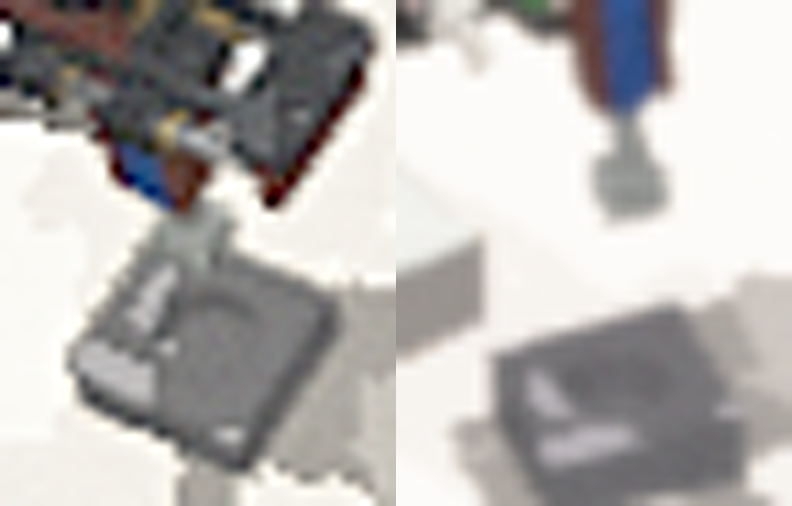

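Call:
apply_moves(
  delta_pos=[
    [0.5,-8,10],
    [0.5,-6,15],
    [0,0,15],
    [0,0,5],
    [0,0,0],
    [0,0,0],
  ],
  dr=[
    [0.2,0.5,0],
    [0,0,0],
    [0,0,0],
    [0,0,0],
    [0,0,0],
    [0,0,0],
  ],
  fingers=[0,0,0,0,0,0],
)

```text
clock: 36.0
tool_pos: [0.4234, 0.1589, 0.1375]
eef_rot: [[0.973, -0.231, 0.001], [-0.231, -0.973, -0.001], [0.001, 0.001, -1.0]]
ft_force: [0.5, -0.4, -2.0]
finger_gap: 0.181
```

```bash
python3 look2.py 18 "(258,195)" "(168,225)" >/dev/null
python3 - <<'E'
from h import *
key('s')
def f(im,x,y,w,h,s):
    c=np.clip((im[y:y+h,x:x+w,::-1]/255.)**.6*255,0,255).astype(np.uint8)
    return cv2.resize(c,None,fx=s,fy=s,interpolation=cv2.INTER_CUBIC)
B=load('pics/top18.npz')['p'];S=load('pics/scene18.npz')['p']
cv2.imwrite('pics/e3.png',np.hstack([f(B,164,178,32,40,12),f(S,176,216,32,40,12)]))
E
```

```text
t 36.1 pos [0.4237 0.1592 0.1378] yaw -13.3 delta [-2.8 -7.2 -0. ] cw dyaw 0.0 F [ 0.23  0.18 -2.56] T [-0.003  0.151  0.007] gap 0.18 q6 2.011
level dr(deg) [ 0.01 -0.1   0.  ]
K-N mm [ 1.  -7.7]
```

View pics/e3.png

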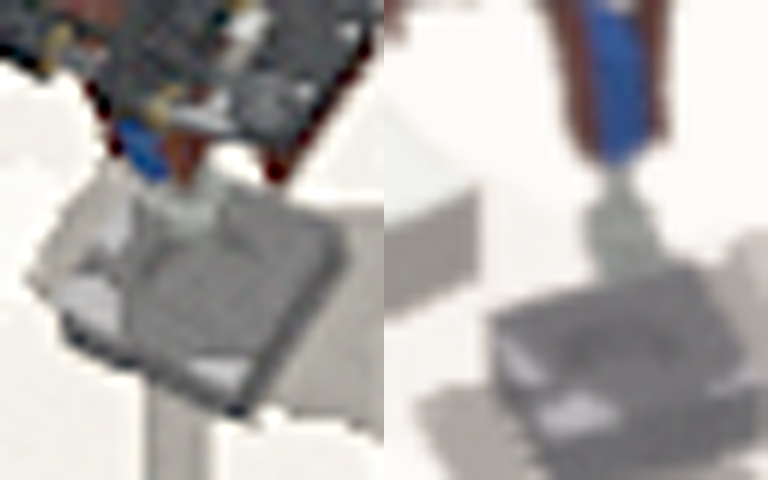

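Call:
apply_moves(
  delta_pos=[
    [-1.2,-3,0],
    [-1.2,-3,0],
    [0,0,0],
    [0,0,0],
  ],
  dr=[
    [0,0,0],
    [0,0,0],
    [0,0,0],
    [0,0,0],
  ],
  fingers=[0,0,0,0],
)

```text
clock: 36.5
tool_pos: [0.4237, 0.1665, 0.1393]
eef_rot: [[0.973, -0.23, 0.005], [-0.23, -0.973, 0.0], [0.005, -0.001, -1.0]]
ft_force: [-0.0, -0.8, -1.5]
finger_gap: 0.178
```

```bash
python3 look2.py 19 "(258,195)" "(168,225)" >/dev/null
python3 - <<'E'
from h import *
key('s')
def f(im,x,y,w,h,s):
    c=np.clip((im[y:y+h,x:x+w,::-1]/255.)**.6*255,0,255).astype(np.uint8)
    return cv2.resize(c,None,fx=s,fy=s,interpolation=cv2.INTER_CUBIC)
T=load('pics/top19.npz');S=load('pics/scene19.npz')
from rig import telemetry
s=telemetry.get_state();R=s['eef_rot'];K=s['tool_pos']+.0048*R[:,0];
for m,hc in((T,(179.9,199.85)),(S,(195.54,244.2))):
    print('pred socket now',proj(m,K-[0,0,.0636-.009]),'pred at hole top z.043',proj(m,[K[0],K[1],.043]),'hole',hc)
cv2.imwrite('pics/e4.png',np.hstack([f(T['p'],164,178,32,40,12),f(S['p'],176,216,32,40,12)]))
E
```

```text
t 36.6 pos [0.4237 0.1664 0.1392] yaw -13.3 delta [-1.1 -0.3 -0. ] cw dyaw 0.0 F [-0.33 -0.16 -1.79] T [0.002 0.141 0.008] gap 0.181 q6 2.027
level dr(deg) [-0.07 -0.25  0.  ]
K-N mm [ 1.  -0.5]
pred socket now [[178.41267778 194.02885421]] pred at hole top z.043 [[179.89452555 198.82279678]] hole (179.9, 199.85)
pred socket now [[194.20821688 235.90971834]] pred at hole top z.043 [[194.93087487 243.97226304]] hole (195.54, 244.2)
```

View pics/e4.png

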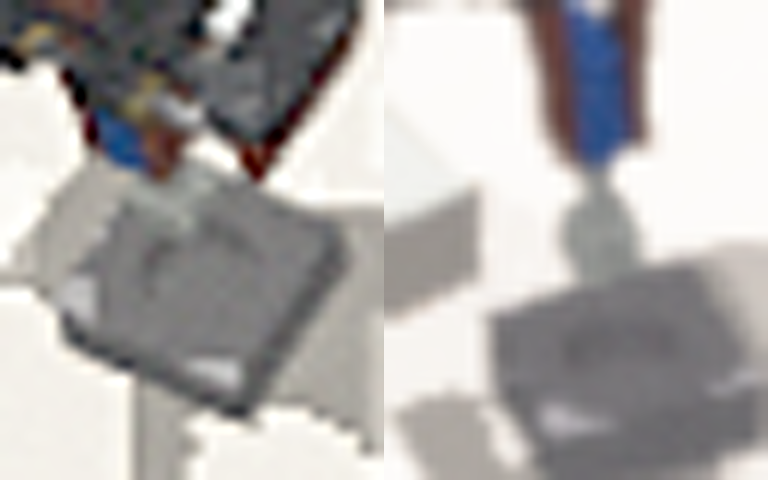

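Call:
apply_moves(
  delta_pos=[
    [-1.0,0.6,5],
    [0,0,8],
    [0,0,6],
    [0,0,3],
    [0,0,0],
  ],
  dr=[
    [-0.1,-0.2,0],
    [0,0,0],
    [0,0,0],
    [0,0,0],
    [0,0,0],
  ],
  fingers=[0,0,0,0,0],
)

```text
clock: 37.1
tool_pos: [0.422, 0.1658, 0.1147]
eef_rot: [[0.973, -0.23, -0.001], [-0.23, -0.973, -0.001], [-0.0, 0.001, -1.0]]
ft_force: [0.2, 0.9, -1.6]
finger_gap: 0.179
```

```bash
python3 look2.py 20 "(168,184)" "(184,226)" >/dev/null; python3 -c "
from h import *
key('s')"
```

```text
t 37.2 pos [0.4223 0.1659 0.1152] yaw -13.3 delta [ 0.1 -1.1 -0. ] cw dyaw 0.0 F [ 0.88 -0.67 -1.  ] T [ 0.013  0.225 -0.081] gap 0.181 q6 2.027
level dr(deg) [ 0.05 -0.01  0.  ]
K-N mm [-0.3 -1. ]
```

View pics/d20.png

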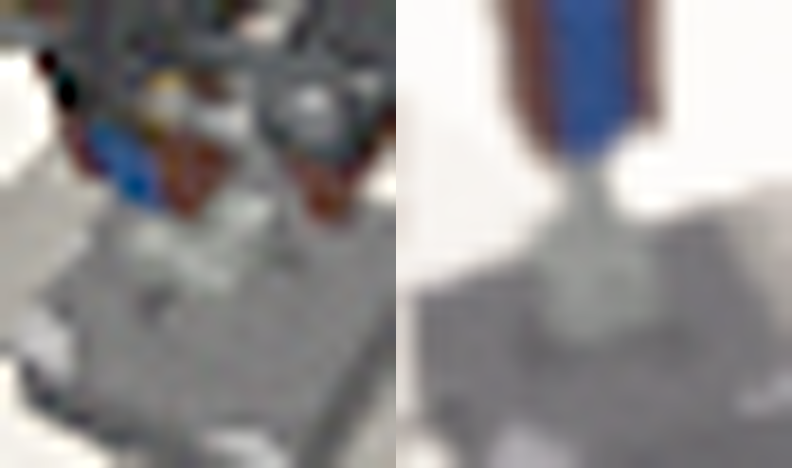

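Position is exactly where I wanted it (K-N -0.3, -1.0). The socket is over the hole in both views, so I'll lower slowly.

Call:
apply_moves(
  delta_pos=[
    [0,0,4],
    [0,0,4],
    [0,0,3],
    [0,0,2],
  ],
  dr=[
    [0,0,0],
    [0,0,0],
    [0,0,0],
    [0,0,0],
  ],
  fingers=[0,0,0,0],
)

```text
clock: 37.6
tool_pos: [0.4231, 0.166, 0.1018]
eef_rot: [[0.973, -0.23, 0.002], [-0.23, -0.973, -0.001], [0.002, 0.0, -1.0]]
ft_force: [0.0, 0.6, -1.7]
finger_gap: 0.178
```

Call:
apply_moves(
  delta_pos=[
    [0,0,3],
    [0,0,3],
    [0,0,2],
  ],
  dr=[
    [0,0,0],
    [0,0,0],
    [0,0,0],
  ],
  fingers=[0,0,0],
)

```text
clock: 37.9
tool_pos: [0.4232, 0.166, 0.0931]
eef_rot: [[0.973, -0.23, 0.002], [-0.23, -0.973, -0.001], [0.002, 0.0, -1.0]]
ft_force: [0.1, -1.1, -1.3]
finger_gap: 0.181
```

```bash
python3 -c "
from h import *
key('s')"
```

```text
t 37.9 pos [0.4232 0.166  0.0931] yaw -13.3 delta [-0.7 -0.7 -0. ] cw dyaw 0.0 F [ 0.12 -1.06 -1.26] T [0.019 0.125 0.013] gap 0.181 q6 2.027
level dr(deg) [ 0.   -0.11 -0.  ]
K-N mm [ 0.6 -0.9]
```

Call:
apply_moves(
  delta_pos=[
    [-0.4,-0.2,3],
    [0,0,3],
    [0,0,2],
    [0,0,1],
  ],
  dr=[
    [0,-0.1,0],
    [0,0,0],
    [0,0,0],
    [0,0,0],
  ],
  fingers=[0,0,0,0],
)

```text
clock: 38.3
tool_pos: [0.4228, 0.1663, 0.0831]
eef_rot: [[0.973, -0.23, -0.0], [-0.23, -0.973, -0.0], [-0.0, 0.0, -1.0]]
ft_force: [-0.2, -0.7, -0.8]
finger_gap: 0.179
```

Call:
apply_moves(
  delta_pos=[
    [0,0,0.8],
    [0,0,0.8],
  ],
  dr=[
    [0,0,0],
    [0,0,0],
  ],
  fingers=[0,0],
)

```text
clock: 38.5
tool_pos: [0.4228, 0.1663, 0.0815]
eef_rot: [[0.973, -0.23, -0.0], [-0.23, -0.973, -0.0], [-0.0, 0.0, -1.0]]
ft_force: [-2.4, -0.7, 14.9]
finger_gap: 0.178
```

```bash
python3 -c "
from h import *
key('s')"
```

```text
t 38.5 pos [0.4228 0.1663 0.0815] yaw -13.3 delta [-0.3 -0.5 -0. ] cw dyaw 0.0 F [-2.36 -0.67 14.89] T [-0.185  0.864 -0.005] gap 0.178 q6 2.026
level dr(deg) [0.01 0.01 0.  ]
K-N mm [ 0.2 -0.6]
```

Call:
apply_moves(
  delta_pos=[
    [0,0,-0.5],
    [0,0,0],
    [0,0,0],
    [0,0,0],
    [0,0,0],
    [0,0,0],
    [0,0,0],
    [0,0,0],
  ],
  dr=[
    [0,0,0],
    [0,0,0],
    [0,0,0],
    [0,0,0],
    [0,0,0],
    [0,0,0],
    [0,0,0],
    [0,0,0],
  ],
  fingers=[0,0,0.25,0.4,0.6,0.8,0.8,0.8],
)

```text
clock: 39.3
tool_pos: [0.4238, 0.1666, 0.0827]
eef_rot: [[0.973, -0.23, 0.002], [-0.23, -0.973, 0.0], [0.002, -0.001, -1.0]]
ft_force: [0.8, -0.1, 0.5]
finger_gap: 0.667
```

```bash
python3 look2.py 21 "(168,184)" "(184,226)" >/dev/null; python3 -c "
from h import *
key('s')"
```

```text
t 39.4 pos [0.4238 0.1666 0.0827] yaw -13.3 delta [-1.2 -0.1 -0. ] cw dyaw 0.0 F [-0.69  0.76 -0.27] T [-0.012  0.14  -0.052] gap 0.759 q6 2.026
level dr(deg) [-0.04 -0.1  -0.  ]
K-N mm [ 1.2 -0.4]
```

View pics/d21.png

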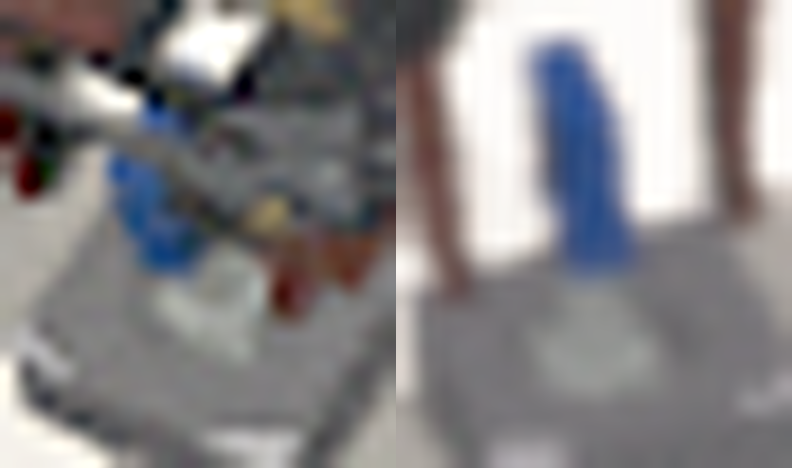

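Call:
apply_moves(
  delta_pos=[
    [0,0,0],
    [0,0,-8],
    [0,0,-20],
    [0,0,-30],
    [0,0,-35],
    [0,0,-35],
    [0,0,-20],
    [0,0,0],
  ],
  dr=[
    [0,0,0],
    [0,0,0],
    [0,0,0],
    [0,0,0],
    [0,0,0],
    [0,0,0],
    [0,0,0],
    [0,0,0],
  ],
  fingers=[1,1,1,1,1,1,1,1],
)

```text
clock: 40.2
tool_pos: [0.4224, 0.1662, 0.2387]
eef_rot: [[0.973, -0.23, 0.0], [-0.23, -0.973, -0.0], [0.0, 0.0, -1.0]]
ft_force: [1.4, 0.3, 0.7]
finger_gap: 1.002
```

```bash
python3 look2.py 22 "(168,184)" "(184,226)"
python3 - <<'E'
from h import *
def f(im,x,y,w,h,s):
    return cv2.resize(im[y:y+h,x:x+w,::-1],None,fx=s,fy=s,interpolation=cv2.INTER_CUBIC)
T0=load('pics/top0.npz');S0=load('pics/scene0.npz');T=load('pics/top22.npz');S=load('pics/scene22.npz')
cv2.imwrite('pics/e5.png',np.vstack([np.hstack([f(T0['p'],160,178,40,40,7),f(S0['p'],176,216,40,40,7)]),np.hstack([f(T['p'],160,178,40,40,7),f(S['p'],176,216,40,40,7)])]))
# top-face of the grip now
for n,m,x,y in(('top',T,160,178),('scene',S,176,216),('top0',T0,160,178),('scene0',S0,176,216)):
    hsv=cv2.cvtColor(m['p'][y:y+34,x:x+40],cv2.COLOR_RGB2HSV).astype(int)
    k=(hsv[...,0]>100)&(hsv[...,0]<130)&(hsv[...,1]>110)
    uv=np.argwhere(k)[:,::-1]+[x,y];print(n,len(uv),uv.mean(0).round(2),'bbox',uv.min(0),uv.max(0))
for nm,c in dict(a=(278,199),b=(293,215),c=(270,218)).items():
    d=np.abs(T['p'].astype(int)-T0['p'])[c[1]-4:c[1]+5,c[0]-4:c[0]+5].mean();print(nm,'mean absdiff',round(d,1))
E
```

```text
t 40.3 pos [0.4208 0.1658 0.236 ] yaw -13.3 delta [194.2 387.  106.4] cw dyaw -114.3 F [ 0.28 -0.11 -0.36] T [ 0.03   0.168 -0.007] gap 1.002 q6 2.026
level dr(deg) [0.12 0.22 0.  ]
top 55 [177.38 193.25] bbox [174 188] [181 198]
scene 38 [193.89 234.79] bbox [192 229] [196 240]
top0 53 [177.77 193.43] bbox [175 188] [181 199]
scene0 46 [194.48 234.11] bbox [192 228] [197 240]
a mean absdiff 12.0
b mean absdiff 11.3
c mean absdiff 13.8
```

View pics/e5.png

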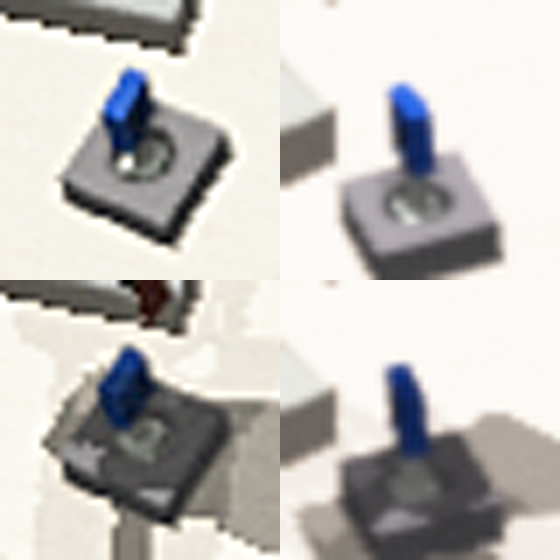

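Run:
```python
from h import *
T0=load('pics/top0.npz');T=load('pics/top22.npz')
for nm,(x,y) in dict(tin=(243,192),beaker=(146,198)).items():
    a=T0['p'][y-9:y+10,x-11:x+12];b=T['p'][y-13:y+14,x-15:x+16]
    r=cv2.matchTemplate(b,a,cv2.TM_CCOEFF_NORMED);print(nm,'shift px',np.array(cv2.minMaxLoc(r)[3])-4,r.max().round(3))
from rig import robot
print(robot.finish_job())
```

```text
tin shift px [0 0] 0.999
beaker shift px [0 0] 0.996
the job is handed in; nothing more can be done
None
```

I turned all three nuts clockwise in order (red-dot nut, second, third), stood the key back in its stand, and handed the job in at about 40 s of the 72 s allowed. `finish_job` gave no verdict.

**Nut turns.** These are estimates from the tool's turn and the twisting force I felt, not direct readings:

| Nut | Estimated turn | How the socket went on |
|---|---|---|
| Red-dot (first) | 85–92° | felt on after a wide search; least certain, because I only located where the key began to drive it to within about 5° |
| Second | about 90° | felt on |
| Third | about 90° | dropped on without searching |

While I was feeling for the second nut, the twisting force briefly reached what it takes to move a nut. It could have shifted a degree or two then, and that is not in the estimate. I never resolved the white pointers in the images. The brass squares look the same before and after, as they should after a quarter turn, but at about 4 mm per pixel that is only a rough check.

**Last checks.**
- **Key:** it met the hole floor at the height where I first gripped it. Its image is within about 0.7 px of the starting picture in both views, and it looks upright.
- **Bystanders:** the tin and beaker show no shift in the images.
- **Forces:** vertical force readings on the nuts stayed under about 6 N. The highest reading was about 15 N, when the key touched the stand floor.
- **Gripper:** it ended open, about 0.15 m above where it let go of the key, touching nothing.

**Disagreements.** The two cameras differed by several mm at first. The key also sat 4.8 mm off centre in the jaws. I found both while feeling for the first nut and corrected for them afterwards.

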